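# Snap the swatch pack's press stud shut with the pliers

## Task

Pull the snap pliers out of their slanted holder, put the jaws over the top of the upright swatch pack and squeeze the handles until the press stud clicks fully shut. Close the stud with the pliers only, keeping your fingers off the pack and its stand, then put the pliers back in the holder, jaws down and fully in, and let go. Leave the ink jar, tape roll and small wooden block where they are.

Things in the scene. Friction and masses are not known exactly. Their poses are not given: they have to be found in the camera images.
- holder: Fixed plywood holder, base 130 x 94 x 12 mm, with an open pocket slanting 30 deg from vertical, its mouth leaning to the holder's -x. Origin: underside centre, z up. Pocket 62 mm wide (y), 24 mm across; floor 27 mm above the table at x = +22 mm; 50 mm deep at the front (+x) wall, 56 mm at the sides; the lower (-x) wall, on which the pliers lie, runs 86 mm up from the floor.
- holder_seat (a point): Where the hinge pin (origin of pliers) lies when the pliers are fully in: in the holder's frame x = -14 mm, y = 0, z = 79 mm; 63 mm up the slanted pocket from its floor and 5 mm from its mid plane toward the lower wall. Axes as the holder's.
- pliers: Loose steel snap pliers, 150 mm long, about 80 g, jaws down in the holder. Origin: hinge pin. Axes (open): z up along the handles (leaning 30 deg to the holder's -x), y from handle to handle, x along the pin (14 mm thick). Two jaws reach to z = -63 mm, 50 mm over their outsides; 12 mm round press pads face each other at z = -53 mm, 30 mm apart when open, 55 mm below the pin when pressing.
- pliers_grip (a point): Place to hold: midway between the handles at z = 75 mm in the pliers' frame, axes as theirs; close the fingers along y. Each rubber grip (z = 56 to 90 mm, 22 mm wide in x) has a rounded rib across its outer face here: 58 mm over the ribs when open, about 32 mm with the stud pressed shut. The point belongs to the half with the +y handle.
- pliers_arm (a joint): Hinge of the pliers (rad): 0 open, grows as the handles are squeezed; the jaws meet the open stud at about 0.23, it is shut at about 0.34; stop at 0.42. A spring holds them open: at the ribs about 9 N begins to close them and 12 N holds them at 0.34; the stud adds up to 7 N, so squeeze with 22 to 30 N. Fingers set to an opening just under 58 mm carry them, still open, by the spring's push.
- pliers_pad (a point): Centre of the press face of one jaw, at y = -15 mm, z = -53 mm in the pliers' frame.
- swatch_stand: Fixed wooden stand, base 110 x 80 x 14 mm, clamping a pack of stiff swatch leaves upright between two cheeks (60 mm in x, top 54 mm above the table, 27 mm over both; two screw heads stand out 4 mm at -y). Origin: underside centre, z up. Pack 36 mm wide (x), 6 mm thick (y), top edge 125 mm above the table; a steel press stud goes through it along y at x = 0, z = 110 mm.
- stud (a point): Middle of the open press stud (stand's frame: x = 0, y = +3.25 mm, z = 110 mm). Axes as the stand's; y is the stud's axis, along which the jaws must close. Fixed 16 mm socket disc on the -y side, outer face at y = -5.5 mm of the stand; 15 mm cap on the +y side, outer face at +12 mm open, +6 mm shut.
- snap (a joint): Travel of the stud's cap toward its socket (m): 0 open, 0.006 clicked shut. It resists with up to 9 N, passes over at 0.003 and then stays shut; let go earlier it springs open again.
- ink_jar: Bystander: loose black ink jar, 54 mm wide, 57 mm high; origin underside centre.
- masking_tape: Bystander: loose roll of masking tape lying flat, 104 mm wide, 24 mm high; origin underside centre.
- stapler_block: Bystander: loose wooden block with a darker foot, 40 x 60 x 30 mm; origin underside centre.
Not all that is in view belongs to the job. Leave any pink or yellow look-alike of the swatch_stand alone.

How it is judged:
By the outcome, as a careful person would: the job done as asked, in the order asked, and still so for the second after the job is handed in, with the robot touching nothing.
It also fails if it takes over 54 s, if anything falls off the work surface, if the arm or the gripper's body presses on something with over 40 N, if the wrist force passes 120 N, or if a joint passes its speed limit or range.

## Robot

A 6-joint arm with a two-finger parallel gripper is mounted at the origin on a cart in front of the work surface, level with it; the furniture and walls round the work are solid. World frame = base frame: x ahead of the robot, y to its left, z up, the work surface at z = 0. Lengths are in m, angles in rad, forces in N, time in s.
With the tool pointing down it reaches from about 0.35 to 0.975 m from the base axis. Payload 4.9 kg.
Tool frame: the origin (TCP) lies at the very end of the fingers, on their centre line; the grasp point (between the pads) lies 19 mm behind it; z points along the fingers, y is the line along which they close (so a half turn about z gives the same grasp; the last joint's range is limited). The gripper opens to 85 mm and grips with 20 to 120 N. Pads are 22 mm wide; open, the fingers measure 114 mm over their backs; the gripper's body (76 mm by 85 mm) begins 54 mm behind the grasp point. The pads swing forward as they close: fully open they stand 13 mm farther back than shut.
Start: joints at [1.168, 0.053, 1.613, -0, 1.476, -0.119], TCP at [0.175, 0.6, 0.208] pointing down, gripper open.
Joint ranges: [-3.01, 3.01], [-1.01, 2.22], [0.06, 2.58], [-1.02, 4.17], [0.09, 2.62], [-3.14, 3.14]. Speed limits (rad/s): [2.57, 2.57, 3.14, 3.14, 3.14, 3.14].

## Interface

Orientations are given as a unit quaternion [w, x, y, z].
In Python, from plant import manip gives the robot as it stands.
- The arm moves only by the tool play_rows, never from a script. Its argument "series" is a list that holds one entry, the list of rows, each a list of 7 numbers: the shift along the world's x, y, z in m, then the turn, a rotation vector about the world's x, y, z in degrees, then the opening, from 0 (shut) to 1 (fully open). In form: [[[dx, dy, dz, rx, ry, rz, grip], ...]]. A call has 1 to 10 rows; each row shifts and turns the commanded pose from where the row before left it; what a row does not reach is not made up. A row lasts 1/10 s, in which the tool goes at most 50 mm and 8.59 degrees, less where a joint would pass 70% of its speed; a pose out of reach is approached as far as the arm can. A call with a gripper value outside its range is refused whole. The fingers move at their own pace and stop on an object; the grip force is fixed at half the most. Time passes only in rows, so rows that do not move let the fingers close. It gives the time, the measured TCP pose, the force, the opening and the grip force at its end, in the units of the state.
- manip.state(): the state, without advancing time (a new reading comes with each control period).
- manip.grab_frame(name): name is "scene" or "side" or "wrist"; returns a dict with "frame" (400x640x3 uint8, blue, green, red), "mtx" (3x3 intrinsics, pixels), "R" (3x3) and "t" (3): a world point X has camera coordinates R X + t. Camera axes: x right, y down, z forward; pixel columns grow to the right and rows downward; lengths in m; the calibration is good to about 2 mm. A picture is of the moment at which its call begins. There is no depth.
- manip.job_done(): hands the job in; it is judged then, once.
The state is a dict: "time": time; "joint_pos": joint angles; "joint_vel": joint speeds; "joint_efforts": joint torques, N m; "tool_pos": TCP position; "tool_rot": TCP orientation; "contact_force": force on the tool from outside, world axes, zero at the start; "ft_torque": the same for the moment, N m; "gripper_width": opening from 0.0 (shut) to 1.0 (fully open); "grasp_force": force on a finger pad.
Only numpy, scipy, OpenCV 4.12 (cv2) and the standard library are available. Lean on these libraries where they do the work, as an engineer would, in place of code of your own. Each camera call takes 0.05 s, during which the arm holds its last target. There are 200 camera calls.

## Working session

There is one attempt and no reset: what is moved stays moved. The work goes in short steps, Python scripts to look and compute and a tool call to move; the robot and the scene stay as the last step left them, time stands still between calls to the robot, and variables do not carry over. Pictures are saved under pics/ and viewed, at most 10 in all, crops included, and the job is handed in when it is done.

Besides the shell and the picture viewer there is one more tool, called after ">>>" by a JSON object that holds its "method" and its "body". play_rows: Moves the arm, as the interface text tells. Its arguments: {"type":"object","properties":{"series":{"type":"array"}},"required":["series"]}

```bash
mkdir -p pics; ls
python3 - <<'E'
from plant import manip
import cv2,pickle,numpy as np
d={}
for n in ("scene","side","wrist"):
    f=manip.grab_frame(n); d[n]=f; cv2.imwrite(f'pics/{n}0.png',f['frame'])
    print(n,np.round(f['mtx'],1).tolist(),np.round(f['R'],3).tolist(),np.round(f['t'],3).tolist())
pickle.dump(d,open('f0.pkl','wb'))
print(manip.state())
E
```

```text
pics
scene [[519.4, 0.0, 319.8], [0.0, 519.4, 196.5], [0.0, 0.0, 1.0]] [[0.673, -0.74, -0.021], [-0.434, -0.371, -0.821], [0.599, 0.561, -0.571]] [-0.321, 0.361, 1.038]
side [[424.3, 0.0, 321.4], [0.0, 424.3, 204.9], [0.0, 0.0, 1.0]] [[0.915, -0.403, 0.003], [-0.27, -0.619, -0.737], [0.299, 0.674, -0.676]] [-0.489, 0.297, 1.187]
wrist [[354.4, 0.0, 318.7], [0.0, 354.4, 200.1], [0.0, 0.0, 1.0]] [[0.281, 0.96, -0.002], [0.925, -0.27, 0.266], [0.254, -0.076, -0.964]] [-0.623, -0.035, 0.379]
{'time': 0.15, 'joint_pos': array([ 1.16802728e+00,  5.32465484e-02,  1.61395526e+00,  1.29823436e-05,
        1.47600063e+00, -1.19016145e-01]), 'joint_vel': array([ 0.00027169, -0.00200663, -0.00513614,  0.00040737,  0.00065006,
        0.0011513 ]), 'joint_efforts': array([ 1.17824817e-03, -3.94240701e+01, -3.70724416e+01, -8.23739310e-05,
        4.64255543e-03,  2.86683326e-05]), 'tool_pos': array([0.17477782, 0.59952927, 0.20653378]), 'tool_rot': array([-2.13860105e-04,  1.41401528e-01,  9.89951999e-01, -7.75991360e-04]), 'contact_force': array([0.38927459, 0.41137637, 0.39801271]), 'ft_torque': array([0.01321806, 0.01220877, 0.02955536]), 'grasp_force': 0.0, 'gripper_width': 1.003089037909314}
```

View pics/scene0.png

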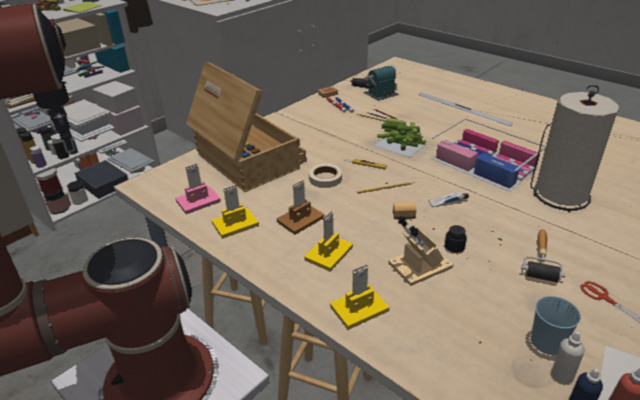

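View pics/side0.png

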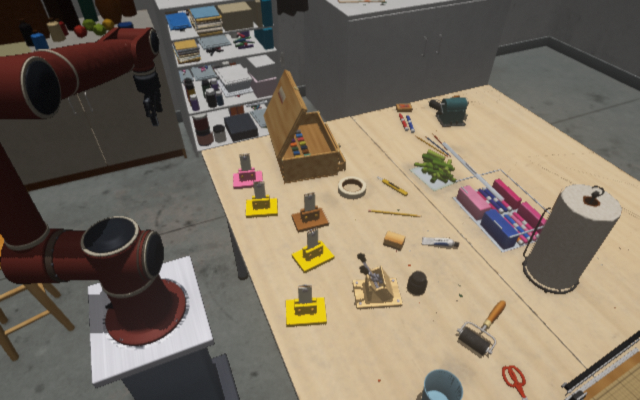

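The brown stand is at scene (300,212) and side (310,215). The lookalikes are pink (198,195) and yellow (235,220), (329,248) and (359,300). The holder with the pliers is at scene (420,255) and side (377,287). I choose the brown (wooden) stand and will check it in a close crop.

Run:
```python
import cv2,pickle,numpy as np
d=pickle.load(open('f0.pkl','rb'))
def c(n,x,y,w=80,h=60):
    return cv2.resize(d[n]['frame'][y:y+h,x:x+w],(w*5,h*5),interpolation=cv2.INTER_CUBIC)
cv2.imwrite('pics/m.png',np.vstack([np.hstack([c('scene',380,220),c('side',340,250)]),np.hstack([c('scene',262,175),c('side',275,180)])]))
```

```text
(no output)
```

View pics/m.png

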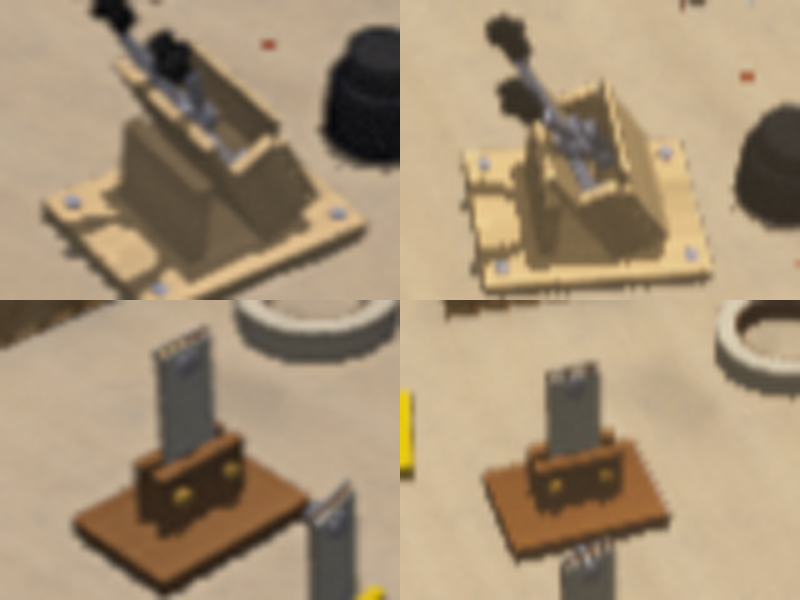

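The crop shows the brown stand with its two screws on the near side, which is -y, and the pack disc on that side. The holder's handles lean to image left (holder -x). Next I fit both poses from corner pixels.

```bash
cat > h.py <<'E'
import numpy as np, cv2
from scipy.optimize import least_squares
from scipy.spatial.transform import Rotation as Rot
def proj(f,X):
    c=np.asarray(X)@np.asarray(f['R']).T+np.asarray(f['t']); p=c@np.asarray(f['mtx']).T
    return p[:,:2]/p[:,2:]
def toW(p,X):
    return Rot.from_euler('z',p[2]).apply(np.asarray(X,float))+[p[0],p[1],0]
def fit(obs,frames,p0):  # obs: (cam,X,px)
    def r(p): return np.concatenate([(proj(frames[c],toW(p,[X]))-[q])[0] for c,X,q in obs])
    s=least_squares(r,p0,loss='soft_l1'); return s.x,r(s.x).reshape(-1,2)
E
python3 - <<'E'
import pickle,numpy as np
from h import *
d=pickle.load(open('f0.pkl','rb'))
S=lambda x,y:(380+x/5,220+y/5); D=lambda x,y:(340+(x-400)/5,250+y/5)
S2=lambda x,y:(262+x/5,175+(y-300)/5); D2=lambda x,y:(275+(x-400)/5,180+(y-300)/5)
a=.001
ho=[('scene',(-65,47,12),S(43,208)),('scene',(65,-47,12),S(365,222)),
 ('side',(-65,47,12),D(463,150)),('side',(-65,-47,12),D(487,278)),('side',(65,-47,12),D(712,268)),('side',(65,47,12),D(682,140))]
st=[('scene',(-55,40,14),S2(74,520)),('scene',(-55,-40,14),S2(163,581)),('scene',(55,-40,14),S2(309,497)),
 ('scene',(-18,-3,125),S2(157,360)),('scene',(18,-3,125),S2(212,338)),('scene',(-30,-13.5,54),S2(137,466)),
 ('side',(-55,40,14),D2(484,478)),('side',(-55,-40,14),D2(517,550)),('side',(55,-40,14),D2(669,513)),('side',(55,40,14),D2(633,440)),
 ('side',(-18,-3,125),D2(546,374)),('side',(18,-3,125),D2(600,367)),('side',(-30,-13.5,54),D2(529,460))]
for n,o in(('holder',ho),('stand',st)):
    o=[(c,np.array(X)*a,q) for c,X,q in o]
    best=min((fit(o,d,[.6,.2,y]) for y in np.arange(0,6.3,.8)),key=lambda t:np.abs(t[1]).sum())
    print(n,best[0].round(4),np.degrees(best[0][2])%360); print(best[1].round(1).tolist())
    if n=='holder': print(proj(d['scene'],toW(best[0],[[-.014,0,.079],[-.0515,.029,.144],[-.0515,-.029,.144]])))
E
```

```text
holder [ 0.6177 -0.2088  5.9395] 340.3092801623788
[[-1.0, -2.7], [0.4, -0.6], [0.1, 0.1], [-0.5, 1.6], [0.5, 0.9], [-0.2, -0.3]]
[[418.02013676 242.2245832 ]
 [399.82376755 218.85643344]
 [414.83741805 232.45103909]]
stand [ 0.5552  0.1451 -0.0899] 354.8517317498765
[[-1.4, -0.9], [-0.6, -0.1], [0.3, -0.4], [0.2, -1.3], [-0.5, -2.1], [4.6, 2.8], [-0.7, -1.0], [-0.8, 0.5], [0.2, 0.5], [-0.2, -0.3], [0.1, 1.1], [-0.0, 0.2], [1.4, 2.8]]
```

>>> {"method": "play_rows", "body": {"series": [[[0,0,0.03,0,0,0,1],[0.012,-0.025,0.03,0,0,0,1],[0.022,-0.044,0.01,0,0,0,1],[0.022,-0.044,0,0,0,0,1],[0.022,-0.044,0,0,0,0,1],[0.022,-0.044,0,0,0,0,1],[0.022,-0.044,0,0,0,0,1],[0.022,-0.044,0,0,0,0,1],[0.022,-0.044,0,0,0,0,1],[0.022,-0.044,0,0,0,0,1]]]}}

```text
time: 1.15
tool_pos: [0.3632, 0.2213, 0.2773]
tool_rot: [0.0, 0.141, 0.99, 0.0]
contact_force: [0.4, 0.6, -0.2]
gripper_width: 0.998
grasp_force: 0.0
```

>>> {"method": "play_rows", "body": {"series": [[[0.022,-0.044,0,0,0,0,1],[0.022,-0.044,0,0,0,0,1],[0.022,-0.044,0,0,0,0,1],[0.022,-0.044,0,0,0,0,1],[0.022,-0.044,0,0,0,0,1],[0.022,-0.044,0,0,0,0,1],[0.022,-0.044,0,0,0,0,1],[0.022,-0.044,0,0,0,0,1],[0.015,-0.033,0,0,0,0,1],[0,0,0,0,0,0,1]]]}}

```text
time: 2.15
tool_pos: [0.5544, -0.1655, 0.276]
tool_rot: [-0.001, 0.144, 0.99, -0.0]
contact_force: [0.1, 0.2, -0.1]
gripper_width: 0.998
grasp_force: 0.0
```

Run:
```python
from plant import manip
import cv2,pickle
from h import *
d=pickle.load(open('f0.pkl','rb'))
d['w1']=f=manip.grab_frame('wrist'); pickle.dump(d,open('f0.pkl','wb'))
s=manip.state(); print(s['time'],s['tool_pos'],s['tool_rot'],s['joint_pos'].round(2))
p=np.array([.6177,-.2088,np.radians(-19.7)])
X=[(-.065,.047,.012),(-.065,-.047,.012),(.065,-.047,.012),(.065,.047,.012),(-.014,0,.079),(-.0515,.029,.144),(-.0515,-.029,.144)]
q=proj(f,toW(p,X)); print(q.round(0).tolist())
im=f['frame'].copy()
cv2.imwrite('pics/w1.png',im)
x0,y0=np.clip(q.mean(0).astype(int)-[160,120],0,[320,160]);print(x0,y0)
cv2.imwrite('pics/w1c.png',cv2.resize(im[y0:y0+240,x0:x0+320],(800,600),interpolation=cv2.INTER_CUBIC))
```

```text
2.2 [ 0.55386351 -0.16347624  0.27627559] [-1.08533908e-03  1.42869546e-01  9.89740873e-01  3.44569249e-04] [-0.42 -0.09  1.64  0.    1.59 -1.7 ]
[[341.0, 168.0], [265.0, 164.0], [264.0, 261.0], [334.0, 265.0], [299.0, 223.0], [329.0, 209.0], [263.0, 205.0]]
139 93
```

View pics/w1c.png

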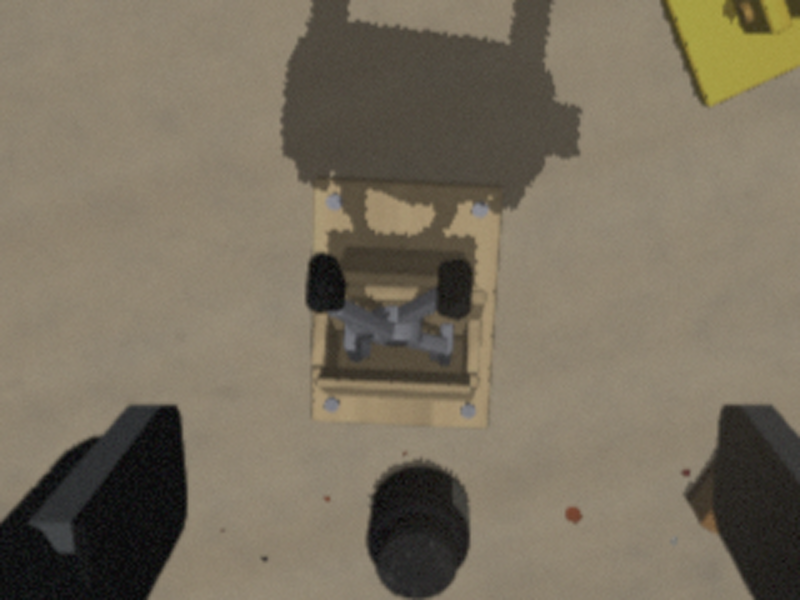

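The wrist crop shows the holder base corners at crop (319,181), (501,186), (488,427) and (313,419), with the handles at (325,283) and (455,290). This agrees with the fit to about 1 px. I'll refit with this view and compute the pre-grasp pose.

```bash
cat >> h.py <<'E'
def delta(st,pos,Rt):
    q=st['tool_rot']; R0=Rot.from_quat([q[1],q[2],q[3],q[0]])
    return (np.asarray(pos)-st['tool_pos']).round(4),np.degrees((Rt*R0.inv()).as_rotvec()).round(2)
def tilted(yaw,deg): # tool y=+local y, tool z down tilted toward local +x
    h=np.array([np.cos(yaw),np.sin(yaw),0]);y=np.array([-np.sin(yaw),np.cos(yaw),0]);a=np.radians(deg)
    z=np.sin(a)*h-np.cos(a)*np.array([0,0,1]); return Rot.from_matrix(np.c_[np.cross(y,z),y,z])
E
python3 - <<'E'
import pickle
from h import *
from plant import manip
d=pickle.load(open('f0.pkl','rb'))
W=lambda x,y:(139+x/2.5,93+y/2.5); D=lambda x,y:(340+(x-400)/5,250+y/5);S=lambda x,y:(380+x/5,220+y/5)
a=.001
ho=[('w1',(-65,-47,12),W(319,181)),('w1',(-65,47,12),W(501,186)),('w1',(65,47,12),W(488,427)),('w1',(65,-47,12),W(313,419)),
 ('scene',(65,-47,12),S(365,222)),
 ('side',(-65,47,12),D(463,150)),('side',(-65,-47,12),D(487,278)),('side',(65,-47,12),D(712,268)),('side',(65,47,12),D(682,140))]
p,r=fit([(c,np.array(X)*a,q) for c,X,q in ho],d,[.6177,-.2088,-.344])
pw,rw=fit([(c,np.array(X)*a,q) for c,X,q in ho[:4]],d,[.6177,-.2088,-.344])
print(p.round(4),np.degrees(p[2]),pw.round(4),np.degrees(pw[2]),r.round(1).tolist())
# grip rib tops predicted vs seen in w1
u=np.array([-.5,0,.866]); seat=np.array([-.014,0,.079])
print(proj(d['w1'],toW(p,[seat+.09*u+[0,s*.025,0] for s in(-1,1)])), W(322,262),W(456,268))
pickle.dump(p,open('holder.pkl','wb'))
s=manip.state()
for k in (.15,.052): print(toW(p,[seat+k*u])[0],*delta(s,toW(p,[seat+k*u])[0],tilted(p[2],30)))
print('u',(toW(p,[u])-toW(p,[[0,0,0]])).round(4))
E
```

```text
[ 0.6174 -0.2085 -0.3404] -19.500668460811504 [ 0.6173 -0.2091 -0.3326] -19.055852087590477 [[-1.6, -1.6], [2.1, 0.2], [0.6, 0.6], [-0.3, 0.5], [0.2, -0.7], [-0.1, 0.1], [-0.6, 1.6], [0.4, 0.7], [-0.5, -0.4]]
[[265.83129526 200.78725317]
 [325.47369495 203.74185086]] (267.8, 197.8) (321.4, 200.2)
[ 0.53351976 -0.17875986  0.2089    ] [-0.0203 -0.0153 -0.0674] [ -9.31 -28.66  -3.01]
[ 0.579709   -0.19511694  0.124032  ] [ 0.0258 -0.0316 -0.1522] [ -9.31 -28.66  -3.01]
u [[-0.4713  0.1669  0.866 ]]
```

>>> {"method": "play_rows", "body": {"series": [[[-0.005,-0.004,-0.005,-2.33,-7.17,-0.75,1],[-0.005,-0.004,-0.01,-2.33,-7.17,-0.75,1],[-0.005,-0.004,-0.015,-2.33,-7.17,-0.75,1],[-0.005,-0.003,-0.015,-2.32,-7.15,-0.76,1],[0,0,-0.015,0,0,0,1],[0,0,-0.0075,0,0,0,1],[0,0,0,0,0,0,1],[0,0,0,0,0,0,1]]]}}

```text
time: 3.0
tool_pos: [0.5358, -0.1773, 0.2126]
tool_rot: [0.257, 0.162, 0.952, -0.045]
contact_force: [-0.3, 0.6, -0.7]
gripper_width: 1.001
grasp_force: 0.0
```

```bash
cat > rel.py <<'E'
import pickle
from h import *
from plant import manip
p=pickle.load(open('holder.pkl','rb'))
u=np.array([-.5,0,.866]); seat=np.array([-.014,0,.079])
s=manip.state()
for k in (.15,.052): print(k,*delta(s,toW(p,[seat+k*u])[0],tilted(p[2],30)))
print(s['time'],s['tool_pos'],s['joint_pos'].round(2),s['gripper_width'],s['grasp_force'],s['contact_force'].round(1))
E
python3 rel.py
```

```text
0.15 [-0.0023 -0.0014 -0.0037] [ 0.2   0.2  -0.18]
0.052 [ 0.0439 -0.0178 -0.0886] [ 0.2   0.2  -0.18]
3.0 [ 0.53582884 -0.17732816  0.21258701] [-0.49 -0.48  2.12  0.09  0.97 -1.76] 1.0006437698683526 0.0 [-0.3  0.6 -0.7]
```

>>> {"method": "play_rows", "body": {"series": [[[0.008,-0.003,-0.016,0,0,0,1],[0.008,-0.003,-0.016,0,0,0,1],[0.008,-0.003,-0.016,0,0,0,1],[0.008,-0.003,-0.016,0,0,0,1],[0.006,-0.003,-0.013,0,0,0,1],[0.004,-0.002,-0.008,0,0,0,1],[0.002,-0.001,-0.0036,0,0,0,1],[0,0,0,0,0,0,1],[0,0,0,0,0,0,1]]]}}

```text
time: 3.9
tool_pos: [0.5785, -0.1951, 0.1225]
tool_rot: [0.257, 0.162, 0.952, -0.045]
contact_force: [0.1, 0.8, 0.4]
gripper_width: 0.998
grasp_force: 0.0
```

```bash
python3 rel.py
python3 - <<'E'
from plant import manip
import cv2
f=manip.grab_frame('wrist')['frame'];g=manip.grab_frame('side')['frame']
cv2.imwrite('pics/g1.png',np.vstack([cv2.resize(f,(640,400))[:300,:],cv2.resize(g[200:320,280:536],(640,300))])) if 0 else None
import numpy as np
cv2.imwrite('pics/g1.png',np.vstack([f[100:400],cv2.resize(g[220:320,300:513],(640,300),interpolation=cv2.INTER_CUBIC)]))
E
```

```text
0.15 [-0.045   0.0163  0.0864] [ 0.17  0.16 -0.14]
0.052 [ 0.0012 -0.      0.0015] [ 0.17  0.16 -0.14]
3.9 [ 0.57854132 -0.19510485  0.12249014] [-0.48 -0.25  2.11  0.1   0.76 -1.77] 0.9979710511005088 0.0 [0.1 0.8 0.4]
```

View pics/g1.png

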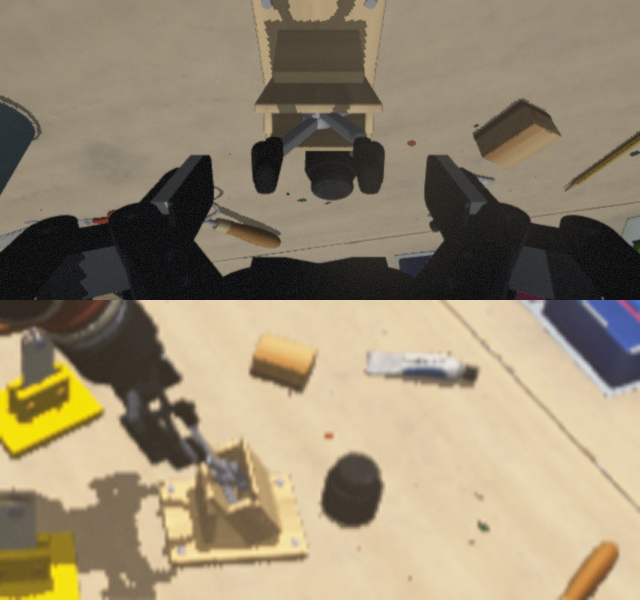

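The fingers straddle the handles: finger faces are at columns 212 and 425, handles at 250 and 385, so they're centred. Next I close to just under 58 mm.

>>> {"method": "play_rows", "body": {"series": [[[0,0,0,0,0,0,0.66],[0,0,0,0,0,0,0.66],[0,0,0,0,0,0,0.66],[0,0,0,0,0,0,0.66],[0,0,0,0,0,0,0.66],[0,0,0,0,0,0,0.66]]]}}

```text
time: 4.6
tool_pos: [0.5779, -0.1948, 0.1213]
tool_rot: [0.256, 0.162, 0.952, -0.045]
contact_force: [0.3, -0.1, 0.1]
gripper_width: 0.659
grasp_force: 0.0
```

>>> {"method": "play_rows", "body": {"series": [[[0,0,0,0,0,0,0.64],[0,0,0,0,0,0,0.64],[0,0,0,0,0,0,0.64]]]}}

```text
time: 4.9
tool_pos: [0.5779, -0.1949, 0.1214]
tool_rot: [0.256, 0.162, 0.952, -0.045]
contact_force: [-0.4, 0.0, 0.4]
gripper_width: 0.645
grasp_force: 0.5
```

```bash
python3 rel.py
python3 - <<'E'
from plant import manip
import cv2
f=manip.grab_frame('wrist')['frame']
cv2.imwrite('pics/g2.png',cv2.resize(f[180:340,200:440],(720,480),interpolation=cv2.INTER_CUBIC))
E
```

```text
0.15 [-0.0444  0.0161  0.0875] [ 0.14  0.09 -0.13]
0.052 [ 0.0018 -0.0002  0.0026] [ 0.14  0.09 -0.13]
4.9 [ 0.57792533 -0.19490304  0.12143679] [-0.48 -0.25  2.11  0.1   0.76 -1.77] 0.6450864056297146 0.4509677810710855 [-0.4  0.   0.4]
```

View pics/g2.png

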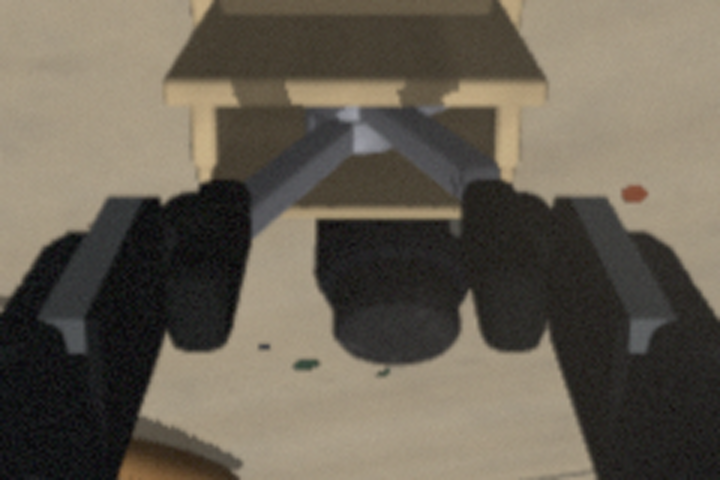

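The pads just touch both ribs at the middle of the grips (crop x 160 and 555), so I tighten slightly and check for spring force.

>>> {"method": "play_rows", "body": {"series": [[[0,0,0,0,0,0,0.62],[0,0,0,0,0,0,0.62],[0,0,0,0,0,0,0.62],[0,0,0,0,0,0,0.62]]]}}

```text
time: 5.35
tool_pos: [0.578, -0.195, 0.1217]
tool_rot: [0.256, 0.162, 0.952, -0.045]
contact_force: [-1.9, 0.2, 3.0]
gripper_width: 0.624
grasp_force: 4.2
```

>>> {"method": "play_rows", "body": {"series": [[[0,0,0,0,0,0,0.6],[0,0,0,0,0,0,0.6],[-0.0024,0.0008,0.0043,0,0,0,0.6],[-0.0024,0.0008,0.0043,0,0,0,0.6],[-0.0047,0.0017,0.0087,0,0,0,0.6],[-0.0047,0.0017,0.0087,0,0,0,0.6],[-0.0047,0.0017,0.0087,0,0,0,0.6],[0,0,0,0,0,0,0.6]]]}}

```text
time: 6.15
tool_pos: [0.5594, -0.1883, 0.1584]
tool_rot: [0.258, 0.162, 0.952, -0.045]
contact_force: [-0.0, 0.4, -0.8]
gripper_width: 0.606
grasp_force: 8.4
```

>>> {"method": "play_rows", "body": {"series": [[[-0.0047,0.0017,0.0087,0,0,0,0.6],[-0.0047,0.0017,0.0087,0,0,0,0.6],[-0.0071,0.0025,0.013,0,0,0,0.6],[-0.0071,0.0025,0.013,0,0,0,0.6],[-0.0071,0.0025,0.013,0,0,0,0.6],[-0.0071,0.0025,0.013,0,0,0,0.6],[-0.0047,0.0017,0.0087,0,0,0,0.6],[0,0,0.02,0,0,0,0.6],[0,0,0.01,0,0,0,0.6],[0,0,0,0,0,0,0.6]]]}}

```text
time: 7.15
tool_pos: [0.5173, -0.1735, 0.2668]
tool_rot: [0.258, 0.162, 0.951, -0.045]
contact_force: [0.5, -0.1, -0.5]
gripper_width: 0.603
grasp_force: 8.2
```

```bash
python3 rel.py
python3 - <<'E'
from plant import manip
import cv2,numpy as np,pickle
from h import *
s=manip.state(); q=s['tool_rot'];R=Rot.from_quat([q[1],q[2],q[3],q[0]])
f=manip.grab_frame('wrist');g=manip.grab_frame('scene')
pickle.dump((f,g,s),open('f2.pkl','wb'))
pin=s['tool_pos']+R.apply([0,0,.052])
c=proj(g,[pin])[0].astype(int);print(c)
x,y=c[0]-50,c[1]-60
G=cv2.resize(g['frame'][y:y+100,x:x+106],(636,600),interpolation=cv2.INTER_CUBIC)
F=cv2.resize(f['frame'][150:400,120:520],(640,400))
cv2.imwrite('pics/g3.png',np.hstack([cv2.resize(G,(400,377)),cv2.resize(F,(400,250))[0:250]]) if 0 else np.vstack([cv2.resize(G[:, :],(400,377))[60:360],F[0:300,120:520]]))
st=np.array([.5552,.1451,-.0899])
st_t=toW(st,[[0,.00325,.164+.052]])[0]
print('to stand',st_t,*delta(s,st_t,tilted(st[2],0)))
E
```

```text
0.15 [ 0.0163 -0.0053 -0.0579] [ 0.24  0.29 -0.13]
0.052 [ 0.0625 -0.0217 -0.1428] [ 0.24  0.29 -0.13]
7.15 [ 0.51725747 -0.17346337  0.26684429] [-0.51 -0.56  2.09  0.09  1.09 -1.76] 0.6034880367758095 8.207577201537788 [ 0.5 -0.1 -0.5]
[399 201]
to stand [0.55549178 0.14833688 0.216     ] [ 0.0382  0.3218 -0.0508] [ 6.59 29.7  13.85]
```

View pics/g3.png

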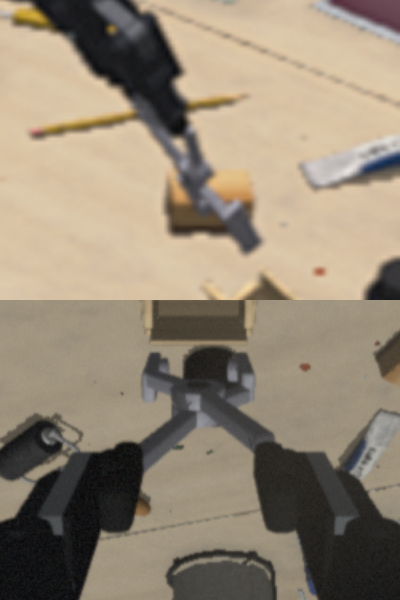

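The pliers are held, open and square to the gripper (jaw tips at crop (155,375) and (243,375), pin between them). Next I carry them to above and short of the stand, upright, then look again.

>>> {"method": "play_rows", "body": {"series": [[[0,0,0.015,0,0,0,0.6],[0,0.015,0.015,0.66,2.97,1.39,0.6],[0.003,0.03,0.01,1.32,5.94,2.77,0.6],[0.003,0.04,0,1.32,5.94,2.77,0.6],[0.003,0.04,0,1.32,5.94,2.77,0.6],[0.003,0.04,0,1.32,5.94,2.77,0.6],[0.003,0.04,0,0.66,2.97,1.38,0.6],[0.003,0.04,0,0,0,0,0.6],[0.003,0.04,0,0,0,0,0.6],[0.003,0.02,0,0,0,0,0.6]]]}}

```text
time: 8.25
tool_pos: [0.5406, 0.1349, 0.3041]
tool_rot: [-0.002, 0.044, 0.999, 0.001]
contact_force: [0.5, -0.8, -0.6]
gripper_width: 0.601
grasp_force: 7.5
```

>>> {"method": "play_rows", "body": {"series": [[[0.003,0.015,0,0,0,0,0.6],[0,0,0,0,0,0,0.6],[0,0,0,0,0,0,0.6],[0,0,0,0,0,0,0.6]]]}}

```text
time: 8.65
tool_pos: [0.5436, 0.1459, 0.3042]
tool_rot: [-0.002, 0.046, 0.999, 0.0]
contact_force: [-0.8, 0.1, -1.8]
gripper_width: 0.603
grasp_force: 7.4
```

Run:
```python
from plant import manip
import cv2,numpy as np,pickle
from h import *
s=manip.state()
f=manip.grab_frame('wrist');g=manip.grab_frame('side');h=manip.grab_frame('scene')
pickle.dump((f,g,h,s),open('f3.pkl','wb'))
st=np.array([.5552,.1451,-.0899])
t=toW(st,[[0,.00325,.164+.051]])[0]
print(s['time'],s['tool_pos'],s['tool_rot'],s['grasp_force'],s['gripper_width'],'to stand',*delta(s,t,tilted(st[2],0)))
X=np.array([(-55,40,14),(-55,-40,14),(55,-40,14),(55,40,14),(-18,-3,125),(18,-3,125),(-18,3,125),(18,3,125)])*.001
print(proj(f,toW(st,X)).round(0).tolist())
cv2.imwrite('pics/s1.png',cv2.resize(f['frame'][60:360,120:520],(800,600),interpolation=cv2.INTER_CUBIC))
```

```text
8.65 [0.54361252 0.1459144  0.30421991] [-1.86023851e-03  4.57915693e-02  9.98949253e-01  2.47657673e-04] 7.44470737176016 0.6028277359278673 to stand [ 0.0119  0.0024 -0.0892] [-0.04 -0.21  0.1 ]
[[351.0, 122.0], [288.0, 123.0], [290.0, 206.0], [349.0, 206.0], [317.0, 167.0], [317.0, 202.0], [323.0, 167.0], [323.0, 202.0]]
```

View pics/s1.png

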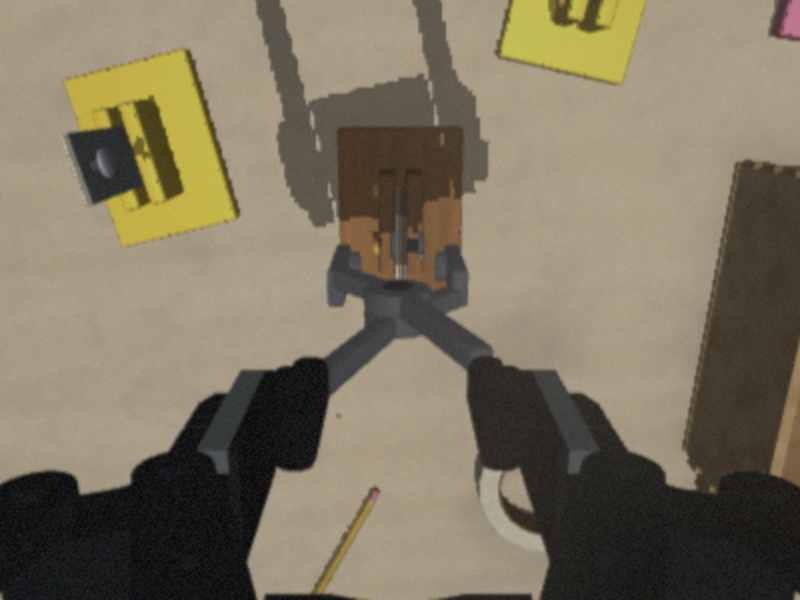

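Run:
```python
import pickle
from h import *
f,g,h,s=pickle.load(open('f3.pkl','rb'))
q=s['tool_rot'];R=Rot.from_quat([q[1],q[2],q[3],q[0]])
for ox in(-.003,0,.003):
  for k in (.047,.051,.055): print(ox,k,proj(f,[s['tool_pos']+R.apply([-ox+.007,0,k])]).round(1))
st=np.array([.5552,.1451,-.0899])
print(toW(st,[[0,.00325,.164]])[0])
for n,fr in (('side',g),('scene',h)): # pin and jaw tips and stud
  print(n,proj(fr,np.vstack([s['tool_pos']+R.apply([0,y,k]) for y,k in((0,.051),(-.02,.114),(.02,.114))]+[toW(st,[[0,-.0055,.11]])])).round(1).tolist())
a=proj(g,[s['tool_pos']+R.apply([0,0,.07])])[0].astype(int)-[40,40];b=proj(h,[s['tool_pos']+R.apply([0,0,.07])])[0].astype(int)-[40,40]
print(a,b)
cv2.imwrite('pics/s2.png',np.hstack([cv2.resize(fr['frame'][o[1]:o[1]+90,o[0]:o[0]+80],(400,450),interpolation=cv2.INTER_CUBIC) for fr,o in((g,a),(h,b))]))
```

```text
-0.003 0.047 [[320.1 196.9]]
-0.003 0.051 [[320.1 195.3]]
-0.003 0.055 [[320.1 193.7]]
0 0.047 [[320.1 201.5]]
0 0.051 [[320.1 199.9]]
0 0.055 [[320.1 198.2]]
0.003 0.047 [[320.1 206.1]]
0.003 0.051 [[320.1 204.4]]
0.003 0.055 [[320.1 202.7]]
[0.55549178 0.14833688 0.164     ]
side [[305.0, 162.8], [307.2, 183.0], [303.5, 175.3], [309.9, 198.7]]
scene [[292.2, 141.7], [298.5, 166.2], [288.5, 160.4], [299.7, 188.2]]
[265 127] [252 108]
```

View pics/s2.png

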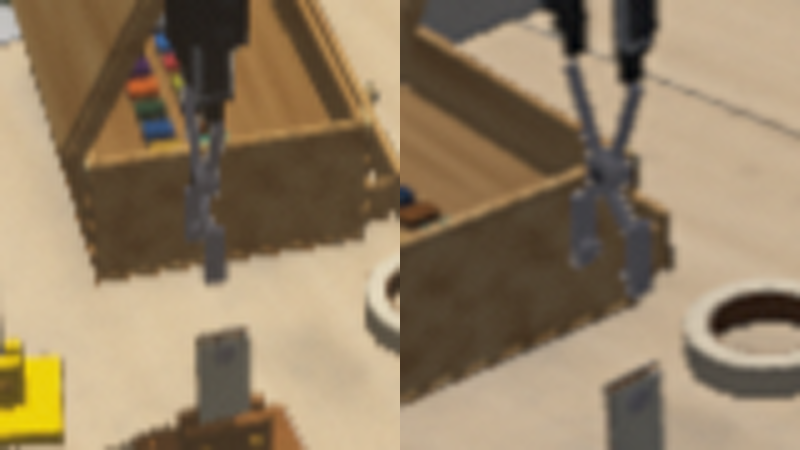

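The scene and side views agree with prediction within about 1.5 px: jaw tip at scene (300,167), stud disc at scene (301,188). I align and descend.

>>> {"method": "play_rows", "body": {"series": [[[0.005,0.0012,0,0,0,0,0.6],[0.005,0.0012,-0.01,0,0,0,0.6],[0,0,-0.015,0,0,0,0.6],[0,0,-0.015,0,0,0,0.6],[0,0,-0.015,0,0,0,0.6],[0,0,-0.012,0,0,0,0.6],[0,0,-0.01,0,0,0,0.6],[0,0,-0.007,0,0,0,0.6],[0,0,-0.004,0,0,0,0.6],[0,0,0,0,0,0,0.6]]]}}

```text
time: 9.8
tool_pos: [0.5534, 0.1493, 0.2158]
tool_rot: [-0.002, 0.045, 0.999, 0.0]
contact_force: [0.1, 1.0, -1.0]
gripper_width: 0.6
grasp_force: 7.4
```

```bash
cat > look.py <<'E'
from plant import manip
import sys
from h import *
s=manip.state()
f=manip.grab_frame('wrist');g=manip.grab_frame('side');h=manip.grab_frame('scene')
st=np.array([.5552,.1451,-.0899])
t=toW(st,[[-.0015,.00325,.164+.051]])[0]
print(s['time'],s['tool_pos'],s['grasp_force'],s['gripper_width'],s['contact_force'].round(1),'to stand',*delta(s,t,tilted(st[2],0)))
c=proj(h,[t-[0,0,.09]])[0].astype(int)-[30,40]; 
A=cv2.resize(h['frame'][c[1]:c[1]+75,c[0]:c[0]+60],(480,600),interpolation=cv2.INTER_CUBIC)
B=cv2.resize(f['frame'][140:260,270:370],(320,384),interpolation=cv2.INTER_CUBIC)
c=proj(g,[t-[0,0,.09]])[0].astype(int)-[26,18]; 
C=cv2.resize(g['frame'][c[1]:c[1]+36,c[0]:c[0]+53],(320,216),interpolation=cv2.INTER_CUBIC)
cv2.imwrite(sys.argv[1],np.hstack([A,np.vstack([B,C])]))
E
python3 look.py pics/s3.png
```

```text
9.8 [0.55338437 0.1493338  0.21577744] 7.435546716442332 0.599965447129476 [ 0.1  1.  -1. ] to stand [ 0.0006 -0.0009 -0.0008] [-0.06 -0.24  0.02]
```

View pics/s3.png

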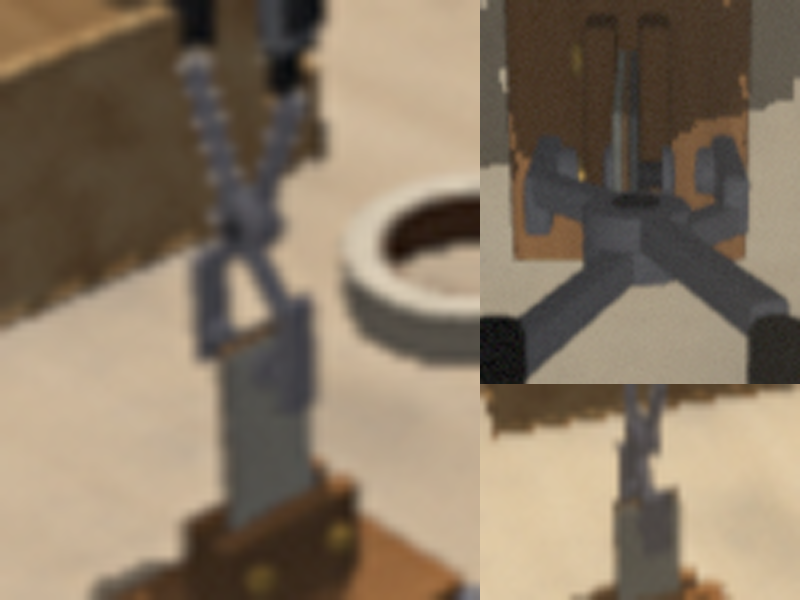

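The jaws straddle the pack top, with the near jaw over the disc side and the far jaw behind. The stud lies mid-jaw in the wrist view (640 against jaw mid 636). I close down to just before contact.

>>> {"method": "play_rows", "body": {"series": [[[0,0,0,0,0,0,0.55],[0,0,0,0,0,0,0.5],[0,0,0,0,0,0,0.47],[0,0,0,0,0,0,0.45],[0,0,0,0,0,0,0.45],[0,0,0,0,0,0,0.45]]]}}

```text
time: 10.55
tool_pos: [0.5535, 0.1494, 0.2162]
tool_rot: [-0.002, 0.045, 0.999, 0.0]
contact_force: [-0.2, 0.6, -0.8]
gripper_width: 0.451
grasp_force: 9.4
```

>>> {"method": "play_rows", "body": {"series": [[[0,-0.0003,0,0,0,0,0.43],[0,-0.0003,0,0,0,0,0.43],[0,-0.0003,0,0,0,0,0.42],[0,-0.0003,0,0,0,0,0.42],[0,0,0,0,0,0,0.41],[0,0,0,0,0,0,0.41]]]}}

```text
time: 11.15
tool_pos: [0.5536, 0.1484, 0.2163]
tool_rot: [-0.002, 0.045, 0.999, 0.001]
contact_force: [0.0, 1.2, -0.1]
gripper_width: 0.41
grasp_force: 10.1
```

>>> {"method": "play_rows", "body": {"series": [[[0,-0.0003,0,0,0,0,0.39],[0,-0.0003,0,0,0,0,0.39],[0,-0.0003,0,0,0,0,0.38],[0,0,0,0,0,0,0.38]]]}}

```text
time: 11.55
tool_pos: [0.5536, 0.1473, 0.2163]
tool_rot: [-0.002, 0.045, 0.999, 0.001]
contact_force: [-1.1, 1.5, 0.7]
gripper_width: 0.383
grasp_force: 10.7
```

>>> {"method": "play_rows", "body": {"series": [[[0,-0.0003,0,0,0,0,0.36],[0,-0.0003,0,0,0,0,0.36],[0,-0.0003,0,0,0,0,0.35],[0,0,0,0,0,0,0.35]]]}}

```text
time: 11.95
tool_pos: [0.5537, 0.1464, 0.2166]
tool_rot: [-0.002, 0.045, 0.999, 0.001]
contact_force: [-0.2, 1.7, 1.6]
gripper_width: 0.352
grasp_force: 11.8
```

>>> {"method": "play_rows", "body": {"series": [[[0,0,0,0,0,0,0.34],[0,0,0,0,0,0,0.33],[0,0,0,0,0,0,0.33],[0,0,0,0,0,0,0.33]]]}}

```text
time: 12.35
tool_pos: [0.5531, 0.146, 0.2154]
tool_rot: [-0.003, 0.045, 0.999, -0.0]
contact_force: [-0.1, 0.5, -0.1]
gripper_width: 0.333
grasp_force: 10.0
```

>>> {"method": "play_rows", "body": {"series": [[[0,0,0,0,0,0,0.32],[0,0,0,0,0,0,0.31],[0,0,0,0,0,0,0.31],[0,0,0,0,0,0,0.31]]]}}

```text
time: 12.75
tool_pos: [0.5535, 0.1463, 0.2161]
tool_rot: [-0.002, 0.045, 0.999, 0.0]
contact_force: [0.1, -0.3, -0.3]
gripper_width: 0.312
grasp_force: 10.1
```

>>> {"method": "play_rows", "body": {"series": [[[0,0,0,0,0,0,0.3],[0,0,0,0,0,0,0.29],[0,0,0,0,0,0,0.29],[0,0,0,0,0,0,0.29]]]}}

```text
time: 13.15
tool_pos: [0.5535, 0.1463, 0.2162]
tool_rot: [-0.002, 0.045, 0.999, 0.0]
contact_force: [-0.3, -1.0, -1.5]
gripper_width: 0.293
grasp_force: 10.2
```

>>> {"method": "play_rows", "body": {"series": [[[0,0,0,0,0,0,0.28],[0,0,0,0,0,0,0.27],[0,0,0,0,0,0,0.27],[0,0,0,0,0,0,0.27]]]}}

```text
time: 13.55
tool_pos: [0.5535, 0.1463, 0.2162]
tool_rot: [-0.002, 0.045, 0.999, 0.0]
contact_force: [-0.6, -0.9, -0.3]
gripper_width: 0.271
grasp_force: 10.5
```

```bash
sed -i 's/140:260,270:370/150:330,245:395/' look.py; python3 look.py pics/s4.png
```

```text
13.55 [0.55352845 0.14632504 0.21618512] 10.5363262062383 0.27143347557761627 [-0.6 -0.9 -0.3] to stand [ 0.0005  0.0021 -0.0012] [-0.06 -0.21  0.02]
```

View pics/s4.png

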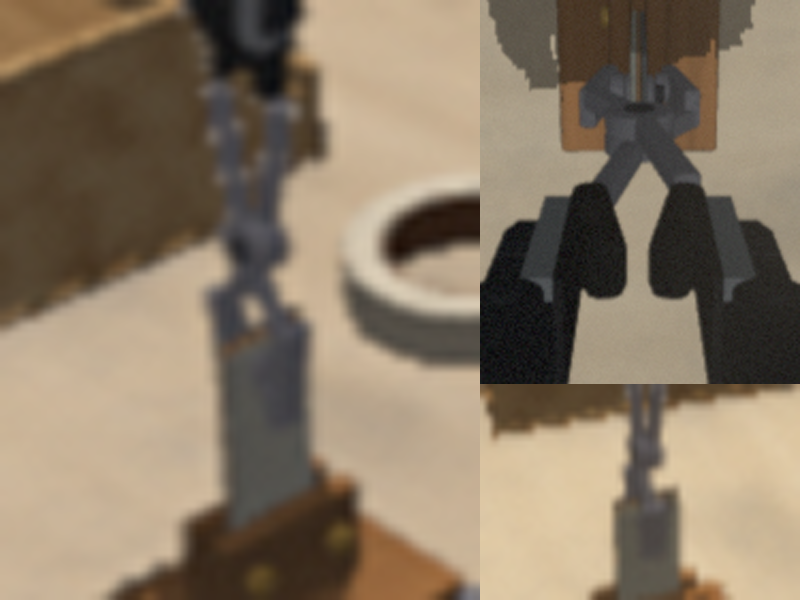

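Scene crop: the jaws have narrowed around the stud but not visibly seated yet. I keep squeezing until the force rises.

>>> {"method": "play_rows", "body": {"series": [[[0,0,0,0,0,0,0.26],[0,0,0,0,0,0,0.25],[0,0,0,0,0,0,0.25],[0,0,0,0,0,0,0.25]]]}}

```text
time: 14.1
tool_pos: [0.5536, 0.1464, 0.2163]
tool_rot: [-0.002, 0.045, 0.999, 0.0]
contact_force: [0.6, -1.1, -0.1]
gripper_width: 0.249
grasp_force: 14.2
```

>>> {"method": "play_rows", "body": {"series": [[[0,0,0,0,0,0,0.24],[0,0,0,0,0,0,0.23],[0,0,0,0,0,0,0.23],[0,0,0,0,0,0,0.23]]]}}

```text
time: 14.5
tool_pos: [0.5536, 0.1464, 0.2164]
tool_rot: [-0.002, 0.045, 0.999, 0.0]
contact_force: [-0.1, -0.3, 1.7]
gripper_width: 0.238
grasp_force: 20.9
```

>>> {"method": "play_rows", "body": {"series": [[[0,0,0,0,0,0,0.22],[0,0,0,0,0,0,0.22],[0,0,0,0,0,0,0.21],[0,0,0,0,0,0,0.21]]]}}

```text
time: 14.9
tool_pos: [0.5537, 0.1464, 0.2166]
tool_rot: [-0.002, 0.045, 0.999, 0.001]
contact_force: [0.0, -1.0, 2.3]
gripper_width: 0.219
grasp_force: 28.4
```

>>> {"method": "play_rows", "body": {"series": [[[0,0,0,0,0,0,0.2],[0,0,0,0,0,0,0.2],[0,0,0,0,0,0,0.19],[0,0,0,0,0,0,0.19]]]}}

```text
time: 15.3
tool_pos: [0.5538, 0.1464, 0.2167]
tool_rot: [-0.001, 0.045, 0.999, 0.001]
contact_force: [-0.5, -1.3, 5.2]
gripper_width: 0.201
grasp_force: 36.4
```

I've used up my picture views, so from here I measure the images numerically.

Run:
```python
from plant import manip
import cv2,numpy as np
f=manip.grab_frame('wrist')['frame']; cv2.imwrite('pics/w_now.png',f)
g=cv2.cvtColor(f,cv2.COLOR_BGR2GRAY).astype(int)
for r in (184,187,190,193,196,199,202): print(r,' '.join(map(str,g[r-1:r+2,284:356].mean(0).astype(int))))
print('fingers')
for r in (255,265,275): print(r,' '.join(map(str,g[r-1:r+2,270:370].mean(0).astype(int))))
```

```text
184 59 60 60 59 59 58 58 61 59 60 58 65 64 64 58 58 57 56 59 60 60 61 62 65 66 67 63 65 62 61 62 79 95 81 73 72 61 63 65 63 62 62 65 65 67 65 62 60 60 58 60 59 63 71 84 90 97 97 97 94 93 94 95 95 98 101 102 104 103 105 105 100
187 65 64 66 68 68 68 66 68 80 80 80 86 77 65 58 58 58 61 61 63 64 63 65 73 73 78 72 72 65 70 74 83 92 80 71 73 61 64 66 71 73 68 68 72 73 72 65 60 57 59 59 60 60 61 61 63 69 77 86 90 94 94 95 94 97 101 101 102 104 104 104 103
190 100 105 103 105 105 103 102 101 94 80 69 60 59 59 58 58 60 60 62 62 59 62 67 80 84 83 84 80 65 74 80 87 97 84 76 76 63 63 69 80 78 72 59 50 44 48 49 52 58 59 59 57 58 60 61 63 64 65 68 69 77 83 91 95 97 103 100 102 102 104 105 99
193 102 104 106 107 107 104 103 89 78 74 67 63 60 61 62 60 59 58 56 58 59 59 59 65 69 74 78 80 66 73 83 88 97 84 76 77 63 62 71 84 86 73 62 53 47 50 50 55 57 57 59 60 59 60 63 74 80 83 82 82 82 79 88 95 97 101 104 103 104 103 104 102
196 98 104 105 107 107 105 102 89 77 69 65 61 65 64 63 64 64 65 64 62 62 60 60 60 60 59 57 61 61 65 69 74 81 74 66 67 60 59 64 74 79 68 56 49 49 44 45 53 57 56 56 56 58 60 62 77 
[... 747 characters left out ...]
32 32 32 32 36 35 43 57 61 63 60 61 63 63 63 63 63 64 61 53 46 38 37 38 40 44 40 41 43 48 64
265 26 24 21 17 22 23 33 48 56 56 54 56 57 58 59 57 57 57 56 57 50 34 23 22 29 25 23 22 22 24 27 24 27 28 29 25 27 29 28 28 29 27 30 30 27 28 29 30 31 30 29 31 29 31 32 31 32 29 34 29 32 36 33 34 31 36 32 33 32 34 31 33 33 35 33 28 36 49 60 60 59 61 59 61 62 63 59 60 61 62 59 50 40 39 39 40 39 41 41 41
275 25 24 24 23 46 55 56 55 57 56 57 57 57 57 58 55 54 55 55 34 23 22 23 22 22 22 20 23 22 23 26 28 29 27 27 25 28 29 30 29 25 29 28 31 28 29 28 27 30 23 30 28 28 33 31 30 33 27 32 33 32 31 34 34 33 32 32 34 31 28 32 32 35 30 33 30 35 32 35 52 60 61 59 61 60 61 60 60 60 60 61 61 60 55 44 38 38 39 36 39
```

>>> {"method": "play_rows", "body": {"series": [[[0,0,0,0,0,0,0.25],[0,0,0,0,0,0,0.3],[0,0,0,0,0,0,0.35],[0,0,0,0,0,0,0.4],[0,0,0,0,0,0,0.45],[0,0,0,0,0,0,0.5],[0,0,0,0,0,0,0.55],[0,0,0,0,0,0,0.59],[0,0,0,0,0,0,0.59]]]}}

```text
time: 16.25
tool_pos: [0.5535, 0.1464, 0.2162]
tool_rot: [-0.002, 0.045, 0.999, 0.0]
contact_force: [1.0, 0.2, -1.0]
gripper_width: 0.594
grasp_force: 8.3
```

Run:
```python
from plant import manip
import cv2,numpy as np,pickle
from h import *
s=manip.state();print(s['grasp_force'],s['gripper_width'],s['contact_force'])
F=manip.grab_frame('wrist');f=F['frame']; cv2.imwrite('pics/w_open.png',f)
st=np.array([.5552,.1451,-.0899])
for n,y in(('disc-5.5',-.0055),('pack-',-.003),('pack+',.003),('cap6',.006),('cap12',.012)):
    print(n,proj(F,toW(st,[[0,y,.110]])).round(1),proj(F,toW(st,[[-.0075,y,.110]])).round(1),proj(F,toW(st,[[0,y,.1175]])).round(1))
for fr in (f,):
  g=cv2.cvtColor(fr,cv2.COLOR_BGR2GRAY).astype(int)
  for r in range(180,202,2): print(r,' '.join(map(str,g[r-1:r+2,284:356].mean(0).astype(int))))
F0=pickle.load(open('f3.pkl','rb'))[0]
for n,y in(('disc-5.5',-.0055),('pack-',-.003),('pack+',.003),('cap6',.006),('cap12',.012)):
    print(n,proj(F0,toW(st,[[0,y,.110]])).round(1),proj(F0,toW(st,[[-.0075,y,.110]])).round(1))
g=cv2.cvtColor(F0['frame'],cv2.COLOR_BGR2GRAY).astype(int)
for r in range(174,192,2): print(r,' '.join(map(str,g[r-1:r+2,304:340].mean(0).astype(int))))
```

```text
8.257822446757928 0.5938409125106333 [ 1.02446618  0.20768224 -0.95474899]
disc-5.5 [[311.4 192.6]] [[311.4 183.3]] [[311.2 194.9]]
pack- [[314.6 192.6]] [[314.5 183.3]] [[314.5 194.9]]
pack+ [[322.1 192.6]] [[322.1 183.3]] [[322.2 194.9]]
cap6 [[325.9 192.5]] [[325.9 183.3]] [[326.1 194.9]]
cap12 [[333.5 192.5]] [[333.5 183.3]] [[333.8 194.9]]
180 58 59 59 59 59 58 59 57 58 56 58 58 58 61 57 56 56 58 54 56 54 49 50 55 57 58 56 58 57 55 58 76 96 85 74 74 61 63 65 53 56 55 58 56 56 56 58 54 55 61 65 82 90 89 98 97 99 98 94 93 93 92 92 92 94 93 98 100 102 104 104 98
182 59 59 58 60 59 58 59 55 57 56 58 58 60 56 57 56 58 56 55 57 55 49 53 56 57 57 56 56 54 55 55 78 96 85 74 74 61 63 63 53 56 57 57 56 58 56 57 54 57 82 86 93 95 96 98 98 99 97 89 79 72 74 75 75 78 87 97 102 103 105 104 98
184 58 60 58 59 58 57 57 56 58 59 58 58 60 56 58 58 60 61 58 57 54 50 52 55 58 56 56 55 55 58 61 79 95 82 73 73 60 62 60 55 58 63 58 56 56 56 55 55 57 88 94 95 95 94 95 94 94 93 80 65 61 62 62 62 60 70 87 101 103 105 104 97
186 58 60 59 59 58 55 56 57 59 58 58 60 63 61 62 61 66 81 65 57 55 48 52 54 58 55
[... 2234 characters left out ...]
02 101 94 85 78 65 63 90 98 97 93 74 79 82 95 78 76 62 65 57 56 56 57 56 61 70 80 75 86 92 97 98 99 100 98 95
182 103 102 106 115 115 81 69 92 96 96 94 75 80 81 95 77 78 64 64 55 48 50 48 49 53 71 84 78 86 94 96 97 100 101 98 94
184 102 102 112 135 142 100 84 94 97 96 94 76 80 81 94 77 77 65 63 56 52 52 51 51 57 73 82 76 85 94 96 97 100 100 95 92
186 103 102 105 122 129 99 89 94 99 96 93 75 75 77 94 79 75 64 65 64 75 78 77 77 78 80 84 78 86 95 96 98 99 93 84 76
188 103 102 101 101 103 82 87 95 98 97 93 79 74 78 92 78 73 63 66 70 91 95 96 95 95 95 102 92 92 97 96 98 97 85 78 73
190 102 101 101 99 100 81 85 95 95 98 99 96 85 77 92 77 76 64 68 70 90 94 98 97 100 99 95 90 92 96 97 97 96 84 79 80
```

The cap plate now lies against the pack (outer edge at column 326, which is the predicted shut position; it was at 331 when open). The stud is shut. I lift off to the earlier viewing pose so I can compare how the pliers sit in the fingers.

>>> {"method": "play_rows", "body": {"series": [[[0,0,0.006,0,0,0,0.59],[0,0,0.01,0,0,0,0.59],[0,0,0.015,0,0,0,0.59],[0,0,0.015,0,0,0,0.59],[0,0,0.015,0,0,0,0.59],[-0.005,0,0.015,0,0,0,0.59],[-0.005,0,0.012,0,0,0,0.59],[0,0,0,0,0,0,0.6],[0,0,0,0,0,0,0.6],[0,0,0,0,0,0,0.6]]]}}

```text
time: 17.3
tool_pos: [0.5431, 0.1463, 0.303]
tool_rot: [-0.003, 0.045, 0.999, 0.0]
contact_force: [-0.1, -0.5, -2.7]
gripper_width: 0.6
grasp_force: 8.1
```

Run:
```python
from plant import manip
import pickle
from h import *
f,g,h,s0=pickle.load(open('f3.pkl','rb'))
s=manip.state(); q=s['tool_rot'];R=Rot.from_quat([q[1],q[2],q[3],q[0]]);q=s0['tool_rot'];R0=Rot.from_quat([q[1],q[2],q[3],q[0]])
print(s['time'],s['tool_pos'],s['tool_pos']-s0['tool_pos'],s['grasp_force'],s['gripper_width'])
gray=lambda im:cv2.cvtColor(im,cv2.COLOR_BGR2GRAY)
for n,a in(('wrist',f),('side',g),('scene',h)):
    b=manip.grab_frame(n)
    L=lambda s,R,dx=0,dk=0:s['tool_pos']+R.apply([-dx,0,.051+dk])
    c0=proj(a,[L(s0,R0)])[0]; c1=proj(b,[L(s,R)])[0]
    w=14 if n!='wrist' else 26
    i,j=(c0.astype(int)-w); T=a['frame'][j:j+2*w,i:i+2*w]
    up=lambda im:cv2.resize(im,None,fx=8,fy=8,interpolation=cv2.INTER_CUBIC)
    S=b['frame'][j-8:j+2*w+8,i-8:i+2*w+8]
    m=cv2.matchTemplate(up(S),up(T),cv2.TM_CCOEFF_NORMED); _,v,_,l=cv2.minMaxLoc(m)
    print(n,'shift',np.array(l)/8-8,'score',round(v,3),'tool-expected',(c1-c0).round(2),
     'per mm x',((proj(b,[L(s,R,.001)])[0]-c1)).round(2),'per mm k',(proj(b,[L(s,R,0,.001)])[0]-c1).round(2))
```

```text
17.3 [0.54305047 0.14629637 0.30303822] [-0.00056205  0.00038196 -0.00118169] 8.072639778256416 0.6003970230131266
wrist shift [0.375 0.125] score 0.982 tool-expected [0.01 0.  ] per mm x [-0.    1.49] per mm k [-0.01 -0.46]
side shift [-0.125  0.   ] score 0.968 tool-expected [-0.24  0.3 ] per mm x [ 0.32 -0.06] per mm k [0.01 0.27]
scene shift [-0.125  0.125] score 0.986 tool-expected [-0.27  0.46] per mm x [ 0.31 -0.13] per mm k [0.02 0.35]
```

The pliers haven't shifted in the fingers (under 1 mm in all views). I carry them back, tilting to 30°.

>>> {"method": "play_rows", "body": {"series": [[[0,-0.02,0.01,0,0,0,0.6],[-0.002,-0.04,0.01,0,0,0,0.6],[-0.003,-0.04,0,-0.66,-2.97,-1.38,0.6],[-0.003,-0.04,0,-1.32,-5.94,-2.77,0.6],[-0.003,-0.04,0,-1.32,-5.94,-2.77,0.6],[-0.003,-0.04,0,-1.32,-5.94,-2.77,0.6],[-0.003,-0.04,0,-1.32,-5.94,-2.77,0.6],[0,-0.04,0,-0.66,-2.97,-1.38,0.6],[0,-0.02,0,0,0,0,0.6],[0,0,0,0,0,0,0.6]]]}}

```text
time: 18.45
tool_pos: [0.5254, -0.1758, 0.323]
tool_rot: [0.255, 0.164, 0.952, -0.045]
contact_force: [0.1, -0.8, -0.7]
gripper_width: 0.599
grasp_force: 8.1
```

>>> {"method": "play_rows", "body": {"series": [[[0,0,-0.02,0,0,0,0.6],[0,0,-0.02,0,0,0,0.6],[0,0,-0.01,0,0,0,0.6],[0,0,0,0,0,0,0.6],[0,0,0,0,0,0,0.6]]]}}

```text
time: 18.95
tool_pos: [0.5269, -0.1732, 0.2748]
tool_rot: [0.256, 0.162, 0.952, -0.044]
contact_force: [-0.8, 0.1, -0.9]
gripper_width: 0.6
grasp_force: 8.2
```

```bash
cat > ins.py <<'E'
import pickle,sys
from h import *
from plant import manip
p=pickle.load(open('holder.pkl','rb')); s=manip.state()
u=toW(p,[[-.5,0,.866]])[0]-[p[0],p[1],0]; v=toW(p,[[.866,0,.5]])[0]-[p[0],p[1],0]; w=np.cross(u,v)
F=np.array([.5780,-.1950,.1217]); RF=Rot.from_quat([.162,.952,-.045,.256])
e=s['tool_pos']-F; print('along u,v,w mm',(1e3*np.array([e@u,e@v,e@w])).round(1),'u',u.round(3),'v',v.round(3),'w',w.round(3))
for k in (.11,.0): print(k,*delta(s,F+k*u+.0025*v,RF))
print(s['time'],s['gripper_width'],s['grasp_force'],s['contact_force'].round(1))
E
python3 ins.py
```

```text
along u,v,w mm [160.3  28.5   3.5] u [-0.471  0.167  0.866] v [ 0.816 -0.289  0.5  ] w [0.334 0.943 0.   ]
0.11 [ 0.0013 -0.0042 -0.0565] [-0.05  0.05 -0.04]
0.0 [ 0.0531 -0.0225 -0.1518] [-0.05  0.05 -0.04]
18.95 0.5997705525971799 8.157057124190032 [-0.8  0.1 -0.9]
```

>>> {"method": "play_rows", "body": {"series": [[[0.0003,-0.001,-0.014,0,0,0,0.6],[0.0003,-0.001,-0.014,0,0,0,0.6],[0.0004,-0.001,-0.014,0,0,0,0.6],[0.0003,-0.0012,-0.01,0,0,0,0.6],[0,0,-0.0045,0,0,0,0.6],[0,0,0,0,0,0,0.6],[0,0,0,0,0,0,0.6]]]}}

```text
time: 19.65
tool_pos: [0.528, -0.178, 0.2181]
tool_rot: [0.256, 0.162, 0.952, -0.045]
contact_force: [-0.1, 0.6, -0.5]
gripper_width: 0.598
grasp_force: 8.2
```

```bash
python3 ins.py
```

```text
along u,v,w mm [109.9   2.5  -0.7] u [-0.471  0.167  0.866] v [ 0.816 -0.289  0.5  ] w [0.334 0.943 0.   ]
0.11 [0.0001 0.0007 0.0001] [-0.03  0.06  0.01]
0.0 [ 0.052  -0.0177 -0.0952] [-0.03  0.06  0.01]
19.65 0.5979264240217399 8.169351448304951 [-0.1  0.6 -0.5]
```

Insert along -u: 80 mm first, then slower.

>>> {"method": "play_rows", "body": {"series": [[[0.0047,-0.0016,-0.0087,0,0,0,0.6],[0.0047,-0.0016,-0.0087,0,0,0,0.6],[0.0047,-0.0016,-0.0087,0,0,0,0.6],[0.0047,-0.0016,-0.0087,0,0,0,0.6],[0.0047,-0.0016,-0.0087,0,0,0,0.6],[0.0047,-0.0016,-0.0087,0,0,0,0.6],[0,0,0,0,0,0,0.6]]]}}

```text
time: 20.35
tool_pos: [0.5656, -0.1931, 0.1838]
tool_rot: [0.271, 0.161, 0.948, -0.05]
contact_force: [-7.4, 1.2, 19.3]
gripper_width: 0.597
grasp_force: 14.5
```

>>> {"method": "play_rows", "body": {"series": [[[0.0047,-0.0016,-0.0087,0,0,0,0.6],[0.0047,-0.0016,-0.0087,0,0,0,0.6],[0.0047,-0.0016,-0.0087,0,0,0,0.6],[0.0024,-0.0008,-0.0043,0,0,0,0.6],[0,0,0,0,0,0,0.6]]]}}

```text
time: 20.85
tool_pos: [0.5715, -0.1924, 0.1319]
tool_rot: [0.254, 0.162, 0.953, -0.044]
contact_force: [0.2, -0.3, 0.4]
gripper_width: 0.603
grasp_force: 0.0
```

```bash
python3 ins.py
```

```text
along u,v,w mm [12.3 -1.   0.3] u [-0.471  0.167  0.866] v [ 0.816 -0.289  0.5  ] w [0.334 0.943 0.   ]
0.11 [-0.0433  0.0151  0.0863] [-0.18 -0.22 -0.  ]
0.0 [ 0.0086 -0.0033 -0.0089] [-0.18 -0.22 -0.  ]
20.85 0.602662405966453 0.0 [ 0.2 -0.3  0.4]
```

Reaching the pocket the jaw tip caught something, and the grip was lost. I stop and measure where the pliers are with coarse numeric maps, not pictures.

```bash
cat > asc.py <<'E'
import cv2,numpy as np
def asc(f,x0,x1,y0,y1,st):
    im=f[y0:y1,x0:x1]; im=cv2.resize(im,((x1-x0)//st,(y1-y0)//(2*st) if st>1 else (y1-y0)//2),interpolation=cv2.INTER_AREA).astype(int)
    hsv=cv2.cvtColor(im.astype(np.uint8),cv2.COLOR_BGR2HSV).astype(int)
    for k,r in enumerate(hsv):
        print('%3d '%(y0+k*2*st)+''.join('#' if v<45 else ('o' if (s<55 and v<115) else ('s' if s<55 else ('+' if v<110 else ('.' if v<190 else ' ')))) for h,s,v in r))
E
python3 - <<'E'
from plant import manip
from asc import asc
import pickle,cv2
d={n:manip.grab_frame(n) for n in('wrist','side','scene')}
pickle.dump(d,open('f4.pkl','wb'))
print('wrist');asc(d['wrist']['frame'],190,450,130,330,3)
print('scene');asc(d['scene']['frame'],360,460,190,290,1)
print('side');asc(d['side']['frame'],320,430,235,315,1)
E
```

```text
wrist
130 .ssssssss.ssss.sssssss.. .++++++++++++++++++++++++++++++++..+++oooosssossosooooooooooo
136 ssssss...ssssssssssssss. ..++++++++++++++++++++++++++++++...+++ooooooooooossssss.ss..s
142 s.ssss...ssssssssssssss.  .++++++++++++++++++++++++++++++..+++...ss...ooooossssss.ssss
148 sssssssssssssssssssssss.. .++++++++++++++++++++++++++++++.....sssss...s.soooooooooooss
154 sssssssssssssssssssssss.. ..+++++++++++++++++++++++++++++.....ssssssssssss.sooooooooos
160 ssssssssssssssssssssssss. ..+++++++++++++++++++++++++++++....sssssss..sssssoooooooooos
166 ssssssssssssssssssssssss....+++++++++++++++++++++++++++++....ssssssssssssoooooooooooss
172 ssssssssssss.sss.ss..sss.. .+++++++++++++++++++++++++++++....ssssssssssoooooooooosssss
178 ssssssssssss.s...s...ssss..+++++++++++++++++++++++++++++++.....sssssssoooossssssssssss
184 ssssssssssssss.sss...sss..+++++++++++++++++++++++++++++++++..sssssssooooosssssssssssoo
190 ssss.sssssssss.sss......++++++++++++++++++++++++++++++++++++.ssoooooooooosssssooooooss
196 sssss..ssssssssssss....+++++++++++++++++++++++++++++++++++++++ooooooooooooooosssssssss
20
[... 10990 characters left out ...]
...           ..        ......................           s                               
303 ............................       ..  ss                                                                     
305 .....................................                      .......................                            
307     ............................................................. .  .                                        
309       ..............   .......          .                                                                     
311               .....    ........                                                                               
313               .................
```

>>> {"method": "play_rows", "body": {"series": [[[-0.0024,0.0008,0.0043,0,0,0,0.6],[-0.0024,0.0008,0.0043,0,0,0,0.6],[-0.0047,0.0017,0.0087,0,0,0,0.6],[-0.0047,0.0017,0.0087,0,0,0,0.6],[-0.0047,0.0017,0.0087,0,0,0,0.6]]]}}

```text
time: 21.5
tool_pos: [0.5534, -0.1863, 0.1713]
tool_rot: [0.257, 0.162, 0.952, -0.045]
contact_force: [-0.5, -0.4, 0.0]
gripper_width: 0.605
grasp_force: 0.0
```

>>> {"method": "play_rows", "body": {"series": [[[-0.0094,0.0034,0.0174,0,0,0,0.6],[-0.0094,0.0034,0.0174,0,0,0,0.6],[-0.0094,0.0034,0.0174,0,0,0,0.6],[-0.0094,0.0034,0.0174,0,0,0,0.6],[0,0.03,0.03,0,0,0,0.6],[0,0.045,0.02,0,0,0,1],[0,0.045,0,0,0,0,1],[0,0.045,0,0,0,0,1],[0,0.03,0,0,0,0,1],[0,0,0,0,0,0,1]]]}}

```text
time: 22.5
tool_pos: [0.5156, 0.0259, 0.2905]
tool_rot: [0.257, 0.159, 0.952, -0.043]
contact_force: [-0.4, -0.5, 0.1]
gripper_width: 1.0
grasp_force: 0.0
```

Run:
```python
from plant import manip
import pickle,cv2,numpy as np
from h import *
d=pickle.load(open('f0.pkl','rb')); p=pickle.load(open('holder.pkl','rb'))
e={n:manip.grab_frame(n) for n in('side','scene')}
pickle.dump(e,open('f5.pkl','wb'))
print(manip.state()['tool_pos'])
u=np.array([-.5,0,.866]);seat=np.array([-.014,0,.079])
for n,(x0,x1,y0,y1) in (('scene',(375,450,205,265)),('side',(340,405,240,300))):
    A=d[n]['frame'][y0:y1,x0:x1].astype(int);B=e[n]['frame'][y0:y1,x0:x1].astype(int)
    df=np.abs(A-B).max(2); S=lambda I:(I.max(2)-I.min(2))<28   # steel/black: unsaturated
    V=B.max(2)
    print(n,'pin0',proj(d[n],toW(p,[seat,seat+.056*u,seat+.09*u])).round(0).tolist(),'x0',x0)
    for r in range(0,y1-y0,1): print('%3d '%(y0+r)+''.join('#' if S(B)[r,c] and V[r,c]<60 else ('o' if S(B)[r,c] and V[r,c]<150 else (',' if df[r,c]>40 else ' ')) for c in range(x1-x0)))
```

```text
[0.51577323 0.0228369  0.2900692 ]
scene pin0 [[418.0, 242.0], [410.0, 230.0], [405.0, 222.0]] x0 375
205                                                         o    oooo          
206                                                          ooooo             
207                                                                            
208                                                                            
209                                                                            
210                                                                            
211                   o                                                        
212                   o                                                        
213                                                                            
214                                                                            
215                                                                            
216                                                                            
217                    o##############
[... 7327 characters left out ...]
                                        
290             ,,  ,,,,,                                            
291             ,,  ,,,,,                                            
292                 ,,,,                                             
293                  ,,,                                             
294                                                                  
295                                                                  
296                                                                  
297                                                                  
298                     , ,,,                                        
299                 ,,,,,,,,,
```

Run:
```python
import pickle
from h import *
e=pickle.load(open('f5.pkl','rb')); p=pickle.load(open('holder.pkl','rb'))
P=lambda f:f['mtx']@np.c_[f['R'],f['t']]
def tri(a,b):
    X=cv2.triangulatePoints(P(e['scene']),P(e['side']),np.array(a,float),np.array(b,float)); X=(X[:3]/X[3]).ravel()
    r=np.hypot(*(proj(e['scene'],[X])[0]-a))
    L=Rot.from_euler('z',-p[2]).apply(X-[p[0],p[1],0])
    return (L*1e3).round(0),round(r,1)
sc={'A':(406,221),'B':(391,234),'C':(404,236),'D':(412,237),'E':(420,239),'F':(391,240)}; sd={'a':(383.5,253),'b':(372,259),'c':(377,272),'g':(376,276),'h':(361,281),'i':(379,262),'j':(373,266)}
for k in sc:
    for l in sd:
        L,r=tri(sc[k],sd[l]); 
        if r<2.0: print(k,l,L,r)
# gray dump around pliers, side
g=cv2.cvtColor(e['side']['frame'],cv2.COLOR_BGR2GRAY)
for r in range(248,286): print(r,' '.join('%3d'%v for v in g[r,358:390]))
```

```text
A a [ 36. 113.  49.] 0.1
A b [-17.  45. 111.] 1.0
B a [ 70. 220. -82.] 0.8
B b [  8. 135.  -1.] 0.3
C i [ 26. 106.  10.] 1.1
C j [-3. 67. 47.] 0.1
D c [ 1. 39. 59.] 0.9
E c [-3. 10. 82.] 1.7
E g [-10.  -2.  89.] 0.0
E h [-66. -66. 157.] 0.2
F b [ 15. 147. -27.] 1.6
F i [ 44. 180. -69.] 0.7
F j [ 12. 134. -26.] 1.7
248 197 197 195 194 194 196 195 197 197 197 197 196 198 199 199 200 201 203 204 203 197 175 161 166 194 199 196 196 194 194 193 193
249 197 197 196 194 194 195 195 196 195 196 196 195 197 199 198 199 201 203 203 201 173 118  97 110 160 192 196 195 195 196 196 195
250 198 197 196 195 194 194 193 194 194 196 196 195 198 198 198 199 200 202 204 197 152  77  62  68 104 160 194 196 195 194 194 195
251 198 198 197 195 195 195 193 193 194 195 196 194 196 196 197 198 200 203 203 192 122  64  58  58  73 130 193 198 197 196 195 196
252 196 198 199 198 198 197 195 192 193 195 195 193 194 193 197 197 200 203 202 187  92  60  56  56  64 111 190 199 197 197 196 194
253 195 197 199 200 199 199 197 195 196 196 193 190 188 193 195 198 200 202 199 172  79  56  56  56  59  93 175 197 199 197 
[... 3531 characters left out ...]
  94  97  92 117 187 154 152 149 151 165
281 133 129 134 126 121 120 117  94  93 125 179 191 140 140 140 140 139 140 138 132  99  95 102 105  99 114 192 163 152 152 149 157
282 149 119 131 125 113 116 111  91  90 107 156 189 154 143 141 141 141 139 139 133 118  98 102 106 103 109 183 184 155 152 149 155
283 135 107 113 116 116 116 108  89  87  93 135 189 176 146 143 141 140 141 139 138 130  98 101 106 105 101 152 195 158 153 149 152
284 127 110 110 114 116 115 107  90  87  90 129 195 198 152 142 142 141 140 141 139 130  96  99 104 103  95 109 153 151 152 151 149
285 130 115 115 117 124 116 108  90  86  92 126 173 166 144 143 143 141 141 140 139 132  97  99 110 115 101  90 115 146 150 151 148
```

Run:
```python
import pickle
from h import *
e=pickle.load(open('f5.pkl','rb'))
g=cv2.cvtColor(e['scene']['frame'],cv2.COLOR_BGR2GRAY)
print('     '+' '.join('%3d'%c for c in range(384,430)))
for r in range(208,252): print(r,' '.join('%3d'%v for v in g[r,384:430]))
print(proj(e['scene'],[[.516,.023,.29],[.516,.023,.4]]))
```

```text
384 385 386 387 388 389 390 391 392 393 394 395 396 397 398 399 400 401 402 403 404 405 406 407 408 409 410 411 412 413 414 415 416 417 418 419 420 421 422 423 424 425 426 427 428 429
208 186 185 185 185 186 187 190 187 159 110 114 145 155 154 153 152 152 150 149 149 149 150 148 147 147 147 146 146 146 145 145 151 169 179 181 179 181 182 182 180 178 178 178 178 180 181
209 185 185 185 183 183 184 188 184 146  96 102 138 150 149 148 147 145 144 143 141 140 139 138 137 137 137 137 137 137 136 134 136 154 173 181 181 180 179 177 175 173 174 175 177 180 181
210 184 185 185 184 184 183 188 184 140  87  85 115 125 126 124 123 123 121 120 113 110 108 105 106 105 104 103 103 105 104  98 108 145 174 184 182 180 178 175 173 173 173 174 178 180 182
211 183 184 185 185 185 186 189 182 135  79  69  84  88  87  87  82  80  81  80  78  78  78  79  77  75  73  72  72  76  76  72  90 142 175 183 182 181 178 178 176 176 175 176 178 179 181
212 181 184 184 184 184 185 187 182 136  80  63  72  76  74  72  69  69  68  69  69  72  73  71  72  71  70  72  73  77  75  68  91 147 178 184 183 183 182 181 181 
[... 6714 characters left out ...]
8 110 107  93  77  68  66  68  93 141 178 188 158 121 107 105 107 106 103  94
249 185 186 187 186 187 185 184 186 187 172 130  99  99 125 159 155 141 144 145 142 133 117  98  84  83  91 102 110 109 105  92  78  70  66  68  90 132 161 137 112 105 104 104 104 107 120
250 186 187 187 187 187 185 184 184 185 178 145 106  93 111 160 174 152 142 151 141 131 126 110  91  83  84  90 102 109 109 105  92  77  69  68  68  82  98  93  92 100 103 101 105 127 161
251 186 186 187 187 185 186 186 184 185 183 173 141 107  98 124 158 152 137 138 133 120 107  96  87  83  82  81  87 100 108 109 104  91  79  70  68  68  71  76  86  96 103 106 132 170 186
[[320.95947658 148.7093399 ]
 [319.96363886 104.62511177]]
```

```bash
cat > tri.py <<'E'
import pickle
from h import *
e=pickle.load(open('f5.pkl','rb')); p=pickle.load(open('holder.pkl','rb'))
P=lambda f:f['mtx']@np.c_[f['R'],f['t']]
def tri(a,b):
    X=cv2.triangulatePoints(P(e['scene']),P(e['side']),np.array(a,float),np.array(b,float)); X=(X[:3]/X[3]).ravel()
    r=np.hypot(*(proj(e['scene'],[X])[0]-a))
    L=Rot.from_euler('z',-p[2]).apply(X-[p[0],p[1],0])
    return (L*1e3).round(0),round(r,1)
E
python3 - <<'E'
from tri import *
for a in ((403.5,221),(390.5,233),(405.5,228),(397,236),(407,236)):
    for b in ((380,252),(368.5,258),(376,261),(367,262.5),(372,266)): print(a,b,*tri(a,b))
E
```

```text
(403.5, 221) (380, 252) [ 24. 110.  56.] 0.4
(403.5, 221) (368.5, 258) [-27.  43. 118.] 0.7
(403.5, 221) (376, 261) [-2. 68. 85.] 3.1
(403.5, 221) (367, 262.5) [-37.  26. 128.] 2.5
(403.5, 221) (372, 266) [-22.  38. 110.] 4.8
(390.5, 233) (380, 252) [ 53. 201. -56.] 1.3
(390.5, 233) (368.5, 258) [ -6. 120.  21.] 0.1
(390.5, 233) (376, 261) [ 23. 152. -20.] 2.2
(390.5, 233) (367, 262.5) [-17. 101.  34.] 1.7
(390.5, 233) (372, 266) [ -0. 116.  10.] 3.9
(405.5, 228) (380, 252) [ 30. 112.  37.] 3.2
(405.5, 228) (368.5, 258) [-23.  45. 100.] 2.0
(405.5, 228) (376, 261) [ 4. 72. 65.] 0.3
(405.5, 228) (367, 262.5) [-32.  29. 110.] 0.2
(405.5, 228) (372, 266) [-16.  43.  89.] 2.0
(397, 236) (380, 252) [ 48. 171. -37.] 3.8
(397, 236) (368.5, 258) [-9. 95. 36.] 2.6
(397, 236) (376, 261) [ 20. 126.  -4.] 0.3
(397, 236) (367, 262.5) [-19.  77.  48.] 0.8
(397, 236) (372, 266) [-2. 93. 24.] 1.4
(407, 236) (380, 252) [ 35. 117.  13.] 6.1
(407, 236) (368.5, 258) [-18.  49.  78.] 5.0
(407, 236) (376, 261) [11. 79. 39.] 2.6
(407, 236) (367, 262.5) [-27.  34.  87.] 3.2
(407, 236) (372, 266) [-10.  50.  64.] 0.9
```

```bash
cat > fitp.py <<'E'
from tri import *
d0=pickle.load(open('f0.pkl','rb'))
a=1e-3
G={'A':np.array([0,25,73])*a,'B':np.array([0,-25,73])*a}
Lo={'A':np.array([0,8,20])*a,'B':np.array([0,-8,20])*a}; Hi={'A':np.array([0,21,54])*a,'B':np.array([0,-21,54])*a}
pts=[('scene','A',(403.5,221)),('scene','B',(390.4,233)),('side','A',(380,252)),('side','B',(368.7,258))]
ln=[('scene','A',(405.8,228)),('scene','A',(406.5,232)),('scene','B',(396,235.2)),('scene','B',(400,235.5)),('side','A',(376.5,260)),('side','A',(373.7,264)),('side','B',(367,263)),('side','B',(368.5,266))]
def res(q):
    R=Rot.from_rotvec(q[3:]); W=lambda X:R.apply(np.atleast_2d(X))+q[:3]; o=[]
    for c,k,z in pts: o+=list(proj(e[c],W(G[k]))[0]-z)
    for c,k,z in ln:
        s=proj(e[c],W([Lo[k],Hi[k]])); t=s[1]-s[0]; o.append((t[0]*(z[1]-s[0][1])-t[1]*(z[0]-s[0][0]))/np.hypot(*t))
    return np.array(o)
H=Rot.from_euler('z',p[2])
if __name__=='__main__':
    best=[]
    rng=np.random.default_rng(0)
    for i in range(60):
        q0=np.r_[H.apply([-.01,.045,.065])+[p[0],p[1],0],Rot.random(random_state=i).as_rotvec()]
        s=least_squares(res,q0,loss='soft_l1'); best.append((s.cost,s.x))
    best.sort(key=lambda b:b[0]); seen=[]
    for c,x in best[:14]:
        R=Rot.from_rotvec(x[3:]); h=lambda v:(H.inv().apply(v)).round(2)
        t=(H.inv().apply(x[:3]-[p[0],p[1],0])*1e3).round(0)
        if any(np.allclose(t,o,atol=4) for o in seen): continue
        seen.append(t); print(round(c,2),'pin',t,'axis z',h(R.apply([0,0,1])),'y',h(R.apply([0,1,0])),'jaw tip',(H.inv().apply(R.apply([0,0,-.063])+x[:3]-[p[0],p[1],0])*1e3).round(0),res(x).round(1))
    pickle.dump(best[0][1],open('pl.pkl','wb'))
    # yellow lookalikes: base positions by ray to z=.06 from scene
    f=d0['scene']
    for q in ((329,240),(359,290)):
        r=f['R'].T@(np.linalg.inv(f['mtx'])@[q[0],q[1],1]); c=-f['R'].T@f['t']; print(q,(c+r*((.06-c[2])/r[2])).round(3))
E
python3 fitp.py
```

```text
3.05 pin [-16.  41.  67.] axis z [ 0.29  0.92 -0.28] y [ 0.79 -0.06  0.61] jaw tip [-35. -16.  84.] [ 0.6 -1.3 -0.3  0.1  0.5  0.2 -2.2  0.8  0.   0.4  0.   0.5  0.2 -0.1
 -0.4 -0.5]
(329, 240) [ 0.489 -0.022  0.06 ]
(359, 290) [ 0.403 -0.186  0.06 ]
```

```bash
cat > pre.py <<'E'
from fitp import *
from plant import manip
def report(x,backs=(.10,-.012)):
    R=Rot.from_rotvec(x[3:]); z=R.apply([0,0,1]); y=R.apply([0,1,0])
    if y[2]<0: y=-y
    tz=np.cross(z,y)
    if tz[2]>0: tz=-tz; 
    RT=Rot.from_matrix(np.c_[np.cross(y,tz),y,tz]); g=x[:3]+.075*z; s=manip.state()
    print('grip',g.round(4),'tz',tz.round(3),'ty',y.round(3),'tx',np.cross(y,tz).round(3))
    for b in backs: print(b,*delta(s,g-b*tz,RT))
    print(s['time'],s['tool_pos'],s['joint_pos'].round(2),s['contact_force'].round(1),s['gripper_width'],s['grasp_force'])
if __name__=='__main__': report(pickle.load(open('pl.pkl','rb')))
E
python3 pre.py
```

```text
grip [ 0.659  -0.1066  0.0455] tz [ 0.379 -0.556 -0.74 ] ty [ 0.724 -0.32   0.611] tx [ 0.577  0.767 -0.281]
0.1 [ 0.1053 -0.0739 -0.1706] [ 25.85 -34.4  -87.57]
-0.012 [ 0.1477 -0.1362 -0.2534] [ 25.85 -34.4  -87.57]
22.6 [0.51577323 0.0228369  0.2900692 ] [-0.   -0.61  2.08 -0.18  1.17 -1.21] [-0.   0.3  0.2] 1.0022660154240277 0.0
```

>>> {"method": "play_rows", "body": {"series": [[[0.01,-0.006,0,2.15,-2.87,-7.3,0.9],[0.01,-0.006,0,2.15,-2.87,-7.3,0.9],[0.01,-0.006,0,2.15,-2.87,-7.3,0.9],[0.01,-0.006,0,2.15,-2.87,-7.3,0.85],[0.01,-0.006,0,2.15,-2.87,-7.3,0.82],[0.01,-0.006,0,2.15,-2.87,-7.3,0.82],[0.01,-0.006,-0.01,2.15,-2.87,-7.3,0.82],[0.01,-0.006,-0.02,2.15,-2.87,-7.3,0.82],[0.01,-0.006,-0.02,2.15,-2.87,-7.3,0.82],[0.01,-0.006,-0.02,2.15,-2.87,-7.3,0.82]]]}}

```text
time: 23.6
tool_pos: [0.616, -0.0401, 0.219]
tool_rot: [0.359, 0.737, 0.572, 0.018]
contact_force: [0.7, -0.1, -0.6]
gripper_width: 0.821
grasp_force: 0.0
```

>>> {"method": "play_rows", "body": {"series": [[[0.005,-0.006,-0.02,2.15,-2.87,-7.3,0.82],[0,-0.006,-0.02,2.15,-2.87,-7.3,0.82],[0,-0.002,-0.02,0,0,0,0.82],[0,0,-0.015,0,0,0,0.82],[0,0,0,0,0,0,0.82],[0,0,0,0,0,0,0.82]]]}}

```text
time: 24.2
tool_pos: [0.6208, -0.0522, 0.1446]
tool_rot: [0.359, 0.812, 0.459, 0.03]
contact_force: [0.6, 0.1, 0.2]
gripper_width: 0.819
grasp_force: 0.0
```

```bash
python3 pre.py
python3 - <<'E'
from plant import manip
from fitp import *
from asc import asc
w=manip.grab_frame('wrist'); pickle.dump(w,open('w6.pkl','wb'))
x=pickle.load(open('pl.pkl','rb'));R=Rot.from_rotvec(x[3:])
for k in 'AB': print(k,proj(w,R.apply([G[k],Hi[k],Lo[k],[0,0,0]])+x[:3]).round(0).tolist())
asc(w['frame'],120,520,100,360,4)
E
```

```text
grip [ 0.659  -0.1066  0.0455] tz [ 0.379 -0.556 -0.74 ] ty [ 0.724 -0.32   0.611] tx [ 0.577  0.767 -0.281]
0.1 [ 0.0002  0.0011 -0.0251] [-0.02 -0.    0.06]
-0.012 [ 0.0427 -0.0611 -0.1079] [-0.02 -0.    0.06]
24.2 [ 0.62083859 -0.0521662   0.14459497] [ 0.08 -0.07  1.98 -0.78  0.98  1.  ] [0.6 0.1 0.2] 0.8185824577782114 0.0
A [[330.0, 179.0], [325.0, 201.0], [309.0, 239.0], [300.0, 261.0]]
B [[268.0, 179.0], [274.0, 201.0], [291.0, 240.0], [300.0, 261.0]]
100 oooooooooooooooooossssssssssssssssssssssssssssssssss.sss.ssssss..s.ssssssssssssssssssss..sssssssssss
108 oooooooooooooooooosssssssss.sssssssssssssssssssssssssssssssssss..s.ssssssssss.ssssssssssss..ssssssso
116 ssoooooooooooooooooooossssssssssssss...sssssssssssssssssssss..ssssssssssssssss...ssssssssss.s.ssssso
124 sssooooooooooooooooooosssssssssss.ssssssssssssssssssssssssss..s..ssssssssssssssssssssss..sssssssssss
132 ooooooooooooooooooooooss....ssss.ssssssssooossssssssss...ssssssssssssssssssssssssssssss.sss.ssssssss
140 oosssssssssssssssssssss.sssssssssoooooosoooossssssoos.sss.s.sssssssssssssssssss.s..ssssssss.ssssssss
148 oo
[... 2023 characters left out ...]
....ssosss..++...ooso++.+.sssssssssssssssso####################ooooooo
308 ooooo#####################o.......ssss..........ss...ss.ssssssssssssss...########################ooo
316 #########################o....sssss..ssssss.s...sssssssss.ssssss.sssss....##########################
324 #########################sssss..........ss.s.s...sssssssssssssss.ssssss...o#########################
332 ########################ossssss.s...ss....s.ss........ssooooosssssssssss.so#########################
340 #########################osssssssss.s.........s.ss.ssoooooooooosssssssssoo##########################
348 ###########################ss.s..ooooooooos...ssssssoooooooooooooosssooss###########################
```

Run:
```python
import pickle,cv2,numpy as np
w=pickle.load(open('w6.pkl','rb'));g=cv2.cvtColor(w['frame'],cv2.COLOR_BGR2GRAY)
m=np.zeros_like(g);m[135:195,235:350]=(g[135:195,235:350]<42)
n,l,s,c=cv2.connectedComponentsWithStats(m)
for i in range(1,n):
    if s[i,4]>25: print(s[i],c[i].round(1))
for r in range(136,312,4): print(r,' '.join('%3d'%v for v in g[r,244:344:2]))
```

```text
[261 143  16  40 450] [270.3 162. ]
[317 146  13  39 182] [320.9 165.5]
136 150 148 146 144 148 143  92 124 120 127 131 145 144 148 148 149 146 147 147 145 102  80  84  84  84  82 132 151 151 153 149 148 150 148 148 149 148 146 147 146 143 145 147 148 144 146 148 143 139 145
140 147 147 145 146 147 120  82  80  78  82  81  86 140 145 145 144 145 145 142 125  85  83  79  81  85  82 136 150 150 149 149 149 150 149 147 149 150 149 148 150 147 146 145 148 147 147 145 146 145 144
144 150 151 149 147 143  99  80  81  80  79  79  50  26  22  26  28  57 139 142 100  79  82  81  83  79  82  84 138 148 148 145 146 148 147 148 149 150 148 124 101 116 130 147 149 148 147 147 146 144 143
148 150 149 146  98  78  78  82  80  80  78  77  27  28  33  34  32  32 130 128  82  80  81  80  83  87  93 119 144 147 150 148 148 147 149 150 149 145  53  40  42  47  43  94 149 148 147 146 145 141 142
152 149 149  96  78  80  80  76  78  80  80  77  27  29  29  33  37  29 127  92  80  80  78  78  84 140 146 148 149 149 148 150 150 148 150 149 149 142  41  35  43  44  43  99 147 148 144 145 144 141 143
156 151 
[... 7247 characters left out ...]
  89 105 119 130  73  72  70  76 113 118 112  73  75  73  75  71  66  63  64  66 104 142
300 151  94 128 133 143 163 160 146 146 145  99 110 120 114  87  83 104 139  96  68  67  68  81  86  87  85  92 141 109 138 144 148  76  58  56  80 116 118 106  76  77  76  74  75  64  61  68  65  97 143
304 159 163 161 157 140 144 145 147 144 144 103 112 114 114 112 113 124 146 148 127  75  70  73  90  85  86  85 132 131 138 150 154 109  89  79  86 114 121 103  75  76  81  72  78  78  64  62  63  84 141
308 152 149 144 147 147 146 143 143 146 143 103 112 119 113 115 122 140 145 147 145 146 112  66  85  86  86  86 115 144 121 154 158 132 115  97  95 112 121 100  77  78  81  90  98 122 141  92  68  79 143
```

```bash
cat > fit2.py <<'E'
import fitp
from fitp import *
from pre import report
w=pickle.load(open('w6.pkl','rb'))
wp=[((0,29,75),(331,162.3)),((0,-29,75),(261.5,160.2)),((7,0,0),(293,250.5)),((7,25,90),(322.5,146)),((7,-25,90),(271.5,143.5)),((7,22,56),(322.5,186.5)),((7,-22,56),(271.5,182.5))]
def r2(q):
    R=Rot.from_rotvec(q[3:]); o=list(.5*res(q))
    for X,z in wp: o+=list(.8*(proj(w,R.apply(np.array([X])*1e-3)+q[:3])[0]-z))
    return np.array(o)
x0=pickle.load(open('pl.pkl','rb'))
s=least_squares(r2,x0,loss='soft_l1');x=s.x
R=Rot.from_rotvec(x[3:]);h=lambda v:(H.inv().apply(v)).round(3)
print(s.cost,'pin',(H.inv().apply(x[:3]-[p[0],p[1],0])*1e3).round(1),'z',h(R.apply([0,0,1])),'y',h(R.apply([0,1,0])),'tip',(H.inv().apply(R.apply([0,0,-.063])+x[:3]-[p[0],p[1],0])*1e3).round(0))
print((r2(x)[-14:]/.8).reshape(-1,2).round(1).tolist(),(res(x)[:8]).round(1))
pickle.dump(x,open('pl2.pkl','wb')); report(x,(.10,.04,-.008))
E
python3 fit2.py
```

```text
12.1257913741995 pin [-16.7  50.6  57.4] z [ 0.38   0.873 -0.307] y [ 0.83  -0.175  0.53 ] tip [-41.  -4.  77.]
[[0.2, 1.0], [0.3, -0.2], [0.5, -0.1], [6.5, -0.5], [-4.3, -1.4], [0.4, -0.1], [-1.9, 1.9]] [ 1.8  1.2 -0.8  0.2  2.3  2.1 -1.1  0.3]
grip [ 0.6673 -0.103   0.0344] tz [ 0.233 -0.566 -0.791] ty [ 0.724 -0.442  0.53 ] tx [ 0.649  0.696 -0.307]
0.1 [ 0.0226  0.0055 -0.0321] [ 2.34  5.29 -7.7 ]
0.04 [ 0.0365 -0.0284 -0.0796] [ 2.34  5.29 -7.7 ]
-0.008 [ 0.0477 -0.0556 -0.1175] [ 2.34  5.29 -7.7 ]
24.25 [ 0.62141263 -0.05190522  0.145587  ] [ 0.08 -0.07  1.98 -0.78  0.98  1.  ] [-0.3 -0.6 -0.1] 0.8197683804657173 0.0
```

>>> {"method": "play_rows", "body": {"series": [[[0.01,0.002,-0.01,0.78,1.76,-2.57,0.8],[0.01,0.002,-0.012,0.78,1.76,-2.57,0.78],[0.003,0.001,-0.01,0.78,1.77,-2.56,0.76],[0.005,-0.012,-0.016,0,0,0,0.76],[0.005,-0.012,-0.016,0,0,0,0.76],[0.0035,-0.0094,-0.0156,0,0,0,0.76],[0,0,0,0,0,0,0.76],[0,0,0,0,0,0,0.76]]]}}

```text
time: 25.05
tool_pos: [0.6576, -0.0802, 0.0652]
tool_rot: [0.322, 0.849, 0.418, -0.022]
contact_force: [-0.1, -0.1, -0.2]
gripper_width: 0.761
grasp_force: 0.0
```

Run:
```python
from pre import *
report(pickle.load(open('pl2.pkl','rb')),(.04,-.008))
w=manip.grab_frame('wrist'); pickle.dump(w,open('w7.pkl','wb'))
x=pickle.load(open('pl2.pkl','rb'));R=Rot.from_rotvec(x[3:])
print(proj(w,R.apply(np.array([(0,29,75),(0,-29,75),(7,0,0),(7,25,90),(7,-25,90)])*1e-3)+x[:3]).round(1).tolist())
g=cv2.cvtColor(w['frame'],cv2.COLOR_BGR2GRAY)
print('    '+' '.join('%3d'%c for c in range(210,430,4)))
for r in range(120,330,6): print(r,' '.join('%3d'%v for v in g[r,210:430:4]))
```

```text
grip [ 0.6673 -0.103   0.0344] tz [ 0.233 -0.566 -0.791] ty [ 0.724 -0.442  0.53 ] tx [ 0.649  0.696 -0.307]
0.04 [ 0.0004 -0.0002  0.0009] [-0.02 -0.06  0.04]
-0.008 [ 0.0116 -0.0273 -0.0371] [-0.02 -0.06  0.04]
25.05 [ 0.65755467 -0.08018646  0.06516425] [ 0.03  0.19  1.83 -0.75  1.    1.06] [-0.1 -0.1 -0.2] 0.7606467658487367 0.0
[[366.6, 215.7], [271.4, 215.8], [319.1, 329.6], [362.2, 194.8], [275.8, 194.9]]
    210 214 218 222 226 230 234 238 242 246 250 254 258 262 266 270 274 278 282 286 290 294 298 302 306 310 314 318 322 326 330 334 338 342 346 350 354 358 362 366 370 374 378 382 386 390 394 398 402 406 410 414 418 422 426
120  94 151  85  88  87  83  86  86  84  88  83  84  96  83 158 159 159 159 159 159 162 161 164 165 164 162 163 163 161 161 159 160 160 156 158 152 154 156 157 155 155 158 156 160 159 159 159 162 160 163 162 158 159 157 159
126  84  81  86  84  86  84  85  83  86  88  86  83  87  85  88  86 131 150 159 159 160 164 161 163 162 161 161 162 161 155 155 157 158 157 157 157 156 156 158 157 157 156 155 158 158 156 157 163 161 158 158 159 161 159 161
132  82  84 
[... 6679 characters left out ...]
  37  36  29  34  35  43  40
312  17  30  25  24  29  24  34  79 133 165 170 173 118  96  96  91  94  91  78  74  74  75  88  87  87 123 130  71  60  66 125  84  76  80  79  80  80  83  83  82  87 155 155 154 154 156 154 153 136  38  40  35  36  40  40
318  22  22  22  31  24  22 147 165 170  93 143 144  93  94  91 127  92  87  92  73  75  76  76  89  69 131 157 123 122 117  81  99  79  77  78  86  84  85  83  76  79 150 156 156 153 157 154 154 153  55  32  31  38  37  35
324  21  16  22  25  27 124 151 167 170 167 167 170  91  91  91 161 165  94  93  77  79  77  80  77 120 123  68  60 102 118 119 105  77  75  78  80  79  83  78  83  78 123 153 152 158 155 158 157 159 152  37  33  35  35  34
```

>>> {"method": "play_rows", "body": {"series": [[[0.0025,-0.006,-0.008,0,0,0,0.76],[0.0025,-0.006,-0.008,0,0,0,0.76],[0.0025,-0.006,-0.008,0,0,0,0.76],[0.0018,-0.004,-0.006,0,0,0,0.76],[0.0012,-0.0027,-0.0038,0,0,0,0.76],[0,0,0,0,0,0,0.76],[0,0,0,0,0,0,0.76]]]}}

```text
time: 25.8
tool_pos: [0.6681, -0.105, 0.0309]
tool_rot: [0.322, 0.849, 0.418, -0.022]
contact_force: [0.5, 0.4, -0.0]
gripper_width: 0.76
grasp_force: 0.0
```

>>> {"method": "play_rows", "body": {"series": [[[0.0006,-0.0014,-0.0018,0,0,0,0.76],[0.0006,-0.0014,-0.0018,0,0,0,0.74],[0,0,0,0,0,0,0.7],[0,0,0,0,0,0,0.66],[0,0,0,0,0,0,0.64],[0,0,0,0,0,0,0.64]]]}}

```text
time: 26.4
tool_pos: [0.6693, -0.1076, 0.0275]
tool_rot: [0.322, 0.849, 0.418, -0.022]
contact_force: [1.1, -0.4, 0.7]
gripper_width: 0.644
grasp_force: 0.0
```

>>> {"method": "play_rows", "body": {"series": [[[0,0,0,0,0,0,0.62],[0,0,0,0,0,0,0.6],[0,0,0,0,0,0,0.58],[0,0,0,0,0,0,0.58]]]}}

```text
time: 26.8
tool_pos: [0.6692, -0.1076, 0.0274]
tool_rot: [0.322, 0.849, 0.418, -0.022]
contact_force: [-0.3, -0.3, 0.2]
gripper_width: 0.576
grasp_force: 0.0
```

Run:
```python
from pre import *
w=manip.grab_frame('wrist'); pickle.dump(w,open('w8.pkl','wb'))
x=pickle.load(open('pl2.pkl','rb'));R=Rot.from_rotvec(x[3:])
report(x,(.04,-.008))
print(proj(w,R.apply(np.array([(0,29,75),(0,-29,75),(7,25,90),(7,-25,90),(7,22,56),(7,-22,56)])*1e-3)+x[:3]).round(1).tolist())
g=cv2.cvtColor(w['frame'],cv2.COLOR_BGR2GRAY)
print('    '+' '.join('%3d'%c for c in range(220,420,4)))
for r in range(200,350,5): print(r,' '.join('%3d'%v for v in g[r,220:420:4]))
```

```text
grip [ 0.6673 -0.103   0.0344] tz [ 0.233 -0.566 -0.791] ty [ 0.724 -0.442  0.53 ] tx [ 0.649  0.696 -0.307]
0.04 [-0.0112  0.0273  0.0387] [-0.02 -0.07  0.04]
-0.008 [-0.      0.0001  0.0007] [-0.02 -0.07  0.04]
26.85 [ 0.66918484 -0.10764241  0.02734318] [-0.02  0.27  1.81 -0.78  0.93  1.08] [ 0.4 -0.5  0.3] 0.5789313431718659 0.0
[[378.5, 246.8], [257.3, 246.9], [373.6, 221.8], [262.0, 221.9], [364.4, 289.9], [271.5, 289.9]]
    220 224 228 232 236 240 244 248 252 256 260 264 268 272 276 280 284 288 292 296 300 304 308 312 316 320 324 328 332 336 340 344 348 352 356 360 364 368 372 376 380 384 388 392 396 400 404 408 412 416
200 154 116  94  95  91  91  93  96  93  91  93  95  91  89  91  89  91  89  92  92  93  93  95  96  93 100 168 168 168 170 164 168 169 169 169 170 169 168 167 168 167 166 165 165 166 163 164 159 160 162
205  93  94  91  95  91  90  89  94  92  93  93  91  89  92  93  90  91  91  90  91  94  91  91  91 132 159 172 169 170 170 168 172 172 169 172 169 170 167 169 167 165 165 166 163 167 165 159 162 163 160
210  90  95  92  93 100 100 163  93  91  90  92  89  88 
[... 4955 characters left out ...]
  75 101 131 133 139  82  86  84  83  87  78  91 164 165 124  31  30  30  31  37  26  26
335  22  24  21  17  19  17  29  75  79 110 163 173  99 101 177  98 100 105 133 133 134 105  96  97  89  87  74  90  69 128 134 136  85  83  85  84  83  87  76  87 157 159 163  33  29  25  30  32  26  24
340  30  21  20  17  16  18  26 105 156 177 123  99  98 101  95  76  97  96 129 136 140 111  94  92  92  92  77  72 109 131 133 119  81  85  82  82  83  88  77  83 142 163 163  73  28  31  22  24  30  28
345  15  18  14  15  14  17  26 167 180 179  97  97  99  79  79  78  73  97  95 131 133 141 109  94  95  98  74  78 130 134 137  81  81  82  83  85  82  89  75  82 120 162 167  50  27  34  32  28  32  29
```

Run:
```python
from pre import *
w=pickle.load(open('w8.pkl','rb')); s=manip.state(); q=s['tool_rot'];R=Rot.from_quat([q[1],q[2],q[3],q[0]])
for X in ((0,0,0),(0,0,-.008),(0,0,-.019),(.011,-.025,0),(-.011,-.025,0),(.011,-.025,-.008),(-.011,-.025,-.008)): print(X,proj(w,[s['tool_pos']+R.apply(X)]).round(1))
```

```text
(0, 0, 0) [[317.4 239.8]]
(0, 0, -0.008) [[317.3 246. ]]
(0, 0, -0.019) [[317.3 255.5]]
(0.011, -0.025, 0) [[266.7 219. ]]
(-0.011, -0.025, 0) [[268.4 260. ]]
(0.011, -0.025, -0.008) [[264.3 224.4]]
(-0.011, -0.025, -0.008) [[266.2 267. ]]
```

>>> {"method": "play_rows", "body": {"series": [[[0,0,0,0,0,0,0.7],[0,0,0,0,0,0,0.74],[0,0,0,0,0,0,0.74],[0.0012,-0.0028,-0.004,0,0,0,0.74],[0.0006,-0.0014,-0.002,0,0,0,0.74],[0,0,0,0,0,0,0.74]]]}}

```text
time: 27.45
tool_pos: [0.6706, -0.1121, 0.0206]
tool_rot: [0.322, 0.849, 0.418, -0.023]
contact_force: [-0.3, 1.1, -0.3]
gripper_width: 0.738
grasp_force: 0.0
```

>>> {"method": "play_rows", "body": {"series": [[[0.0008,-0.0018,-0.0025,0,0,0,0.72],[0,0,0,0,0,0,0.7],[0,0,0,0,0,0,0.66],[0,0,0,0,0,0,0.63],[0,0,0,0,0,0,0.6],[0,0,0,0,0,0,0.6]]]}}

```text
time: 28.05
tool_pos: [0.6719, -0.1136, 0.019]
tool_rot: [0.322, 0.849, 0.418, -0.022]
contact_force: [-0.6, 0.3, -0.2]
gripper_width: 0.6
grasp_force: 0.0
```

>>> {"method": "play_rows", "body": {"series": [[[0,0,0,0,0,0,0.58],[0,0,0,0,0,0,0.56],[0,0,0,0,0,0,0.54],[0,0,0,0,0,0,0.54]]]}}

```text
time: 28.45
tool_pos: [0.6718, -0.1137, 0.0189]
tool_rot: [0.322, 0.849, 0.418, -0.022]
contact_force: [0.2, -0.0, -0.0]
gripper_width: 0.538
grasp_force: 0.0
```

Run:
```python
from pre import *
w=manip.grab_frame('wrist'); pickle.dump(w,open('w9.pkl','wb'))
s=manip.state();print(s['grasp_force'],s['gripper_width'],s['contact_force'])
g=cv2.cvtColor(w['frame'],cv2.COLOR_BGR2GRAY)
print('    '+' '.join('%3d'%c for c in range(240,400,3)))
for r in range(215,310,5): print(r,' '.join('%3d'%v for v in g[r,240:400:3]))
```

```text
0.046545277582481503 0.5417402342730359 [-0.53176474 -0.81650382  0.20333677]
    240 243 246 249 252 255 258 261 264 267 270 273 276 279 282 285 288 291 294 297 300 303 306 309 312 315 318 321 324 327 330 333 336 339 342 345 348 351 354 357 360 363 366 369 372 375 378 381 384 387 390 393 396 399
215  89  92  91  90  92  91  92  93  91  91  90  93  94  91  92  92  90  92  92  95  90  93  87  92 156 168 172 169 172 172 171 172 171 171 170 172 172 170 173 173 170 170 168 169 170 166 164 167 169 168 167 168 167 166
220  88  90  89  93  89  90  92 125 135 138 152 158 169 110 163 108 153  92  94  93  93  93  92  96 166 166 167 170 171 171 170 171 170 171 170 170 172 169 172 174 171 173 173 173 172 167 169 168 168 170 171 171 167 168
225  89  92  89  93  89  53  19  18  15  26  19  32 164 167 166 168 157  92  93  94  93  95  92 110 166 167 165 167 168 169 168 170 175 172 171 173 128  44  49  48  53  47 158 172 171 171 174 170 171 171 170 170 169 169
230  93  92  92  93  32  18  24  25  31  16  20  22 153 165 166 166 143  93  92  91  93  91  95 160 165 168 168 167 166 167 168 172 170 170 17
[... 2677 characters left out ...]
 128  35  34  37  42  36  40  40  91  96
295  50  37  33  15  18  23  17  29  87  96 119  81  90  93 128 168 169 167 165 166 148 142  82  75  79  81  82  78  86  89 123 160 172 179 183 181  44  43  42  44  46  46  89 177 167  42  35  33  34  28  40  40  54  52
300  26  30  25  24  11  27  34  32  60  62  68  93 103  99 166 168 168 166 161  91  77  74  79  80  75  84  87 100 142 151 178 180 183 174 105 103  69  54  49  47  48  69 166 158 158 100  37  34  32  36  41  35  33  33
305  26  23  26  23  20  24  33  72 116 129 140 133 105 100 131 168 146  78  76  75  76  81  81  84  85 117 156 175 181 183 182 159 102 102  99  93  83 128 130 132 127 144 160 161 165 163  42  35  33  35  38  38  32  33
```

>>> {"method": "play_rows", "body": {"series": [[[0,0,0,0,0,0,0.52],[0,0,0,0,0,0,0.51],[0,0,0,0,0,0,0.5],[0,0,0,0,0,0,0.5]]]}}

```text
time: 28.9
tool_pos: [0.6718, -0.1136, 0.0189]
tool_rot: [0.322, 0.849, 0.418, -0.022]
contact_force: [-0.0, -0.7, 0.5]
gripper_width: 0.497
grasp_force: 0.1
```

>>> {"method": "play_rows", "body": {"series": [[[0,0,0,0,0,0,0.62],[0,0,0,0,0,0,0.72],[0,0,0,0,0,0,0.74],[0.0008,-0.0019,-0.0026,0,0,0,0.74],[0.0008,-0.0019,-0.0026,0,0,0,0.74],[0.0008,-0.0019,-0.0026,0,0,0,0.74],[0,0,0,0,0,0,0.74]]]}}

```text
time: 29.6
tool_pos: [0.6738, -0.1197, 0.0103]
tool_rot: [0.322, 0.849, 0.418, -0.023]
contact_force: [0.4, 0.5, -0.2]
gripper_width: 0.733
grasp_force: 0.0
```

>>> {"method": "play_rows", "body": {"series": [[[0,0,0,0,0,0,0.68],[0,0,0,0,0,0,0.65],[0,0,0,0,0,0,0.62],[0,0,0,0,0,0,0.6],[0,0,0,0,0,0,0.6]]]}}

```text
time: 30.1
tool_pos: [0.6743, -0.1193, 0.0112]
tool_rot: [0.322, 0.849, 0.418, -0.022]
contact_force: [-0.1, -0.0, 0.0]
gripper_width: 0.599
grasp_force: 0.3
```

>>> {"method": "play_rows", "body": {"series": [[[0,0,0,0,0,0,0.7],[0,0,0,0,0,0,0.72],[0.0008,-0.0019,-0.0026,0,0,0,0.72],[0.0008,-0.0019,-0.0026,0,0,0,0.72],[0,0,0,0,0,0,0.68],[0,0,0,0,0,0,0.64],[0,0,0,0,0,0,0.61],[0,0,0,0,0,0,0.6]]]}}

```text
time: 30.9
tool_pos: [0.6762, -0.1226, 0.0058]
tool_rot: [0.322, 0.849, 0.419, -0.022]
contact_force: [1.2, 1.6, -1.4]
gripper_width: 0.605
grasp_force: 14.6
```

>>> {"method": "play_rows", "body": {"series": [[[0,0,0,0,0,0,0.59],[0,0,0.01,0,0,0,0.59],[0,0,0.015,0,0,0,0.59],[0,0,0.02,0,0,0,0.59],[0,0,0.025,0,0,0,0.59],[0,0,0.03,0,0,0,0.59],[0,0,0.03,0,0,0,0.59],[0,0,0.02,0,0,0,0.59],[0,0,0,0,0,0,0.59]]]}}

```text
time: 31.8
tool_pos: [0.6781, -0.1239, 0.1621]
tool_rot: [0.325, 0.849, 0.417, -0.019]
contact_force: [1.1, 0.9, 0.3]
gripper_width: 0.594
grasp_force: 0.0
```

Run:
```python
from pre import *
w=manip.grab_frame('wrist'); pickle.dump(w,open('w10.pkl','wb'))
s=manip.state();print(s['time'],s['grasp_force'],s['gripper_width'],s['contact_force'],s['joint_pos'].round(2))
p_=p
Rt=tilted(p[2],30); print('to insert orient',*delta(s,[0.45,-.1,.3],Rt))
print('to vertical same', *delta(s,[0.45,-.1,.3],tilted(p[2],0)))
g=cv2.cvtColor(w['frame'],cv2.COLOR_BGR2GRAY)
print('    '+' '.join('%3d'%c for c in range(240,400,4)))
for r in range(180,396,6): print(r,' '.join('%3d'%v for v in g[r,240:400:4]))
```

```text
31.85 0.0 0.5864014003510618 [-0.44659511 -0.11343758 -0.04447373] [-0.04  0.11  1.75 -0.68  1.08  0.88]
to insert orient [-0.2267  0.0236  0.1412] [-21.38  30.98  96.35]
to vertical same [-0.2267  0.0236  0.1412] [ 10.18  42.64 103.68]
    240 244 248 252 256 260 264 268 272 276 280 284 288 292 296 300 304 308 312 316 320 324 328 332 336 340 344 348 352 356 360 364 368 372 376 380 384 388 392 396
180  88 143 167 170 174 174 135 146 173 172 158 160 160 162 164 156  51  33  32  38  36  43  40  39  39  44  54  53  60  57  58  59  61 162 159 160 162 163 160 157
186 171 173 173 175 174 169 173 169 170 170 141 157 162 160 161 163 161 155  40  38  36  43  42  42  45  53  55  61  57  57  51  60  86 161 157 161 161 165 165 159
192 153 100  95  93 170 171 171 173 168 160 149 158 159 162 157 159 163 159 156 121  33  41  41  42  44  56  52  55  56  59  57  64 161 162 162 161 164 162 163 160
198  92  84  78  69  71  84 161 150 154 153 155 131 158 161 160 157 157 155 155 157 155  94  47  42  44  54  55  53  53  56  88 157 161 162 161 162 159 161 160 159
204  76  80  80  79  77  96 118 155 157 161
[... 4504 characters left out ...]
  31  28  31  34  27  35  24  31  31  16  30
372  17  10  22  18  23  31  12  16  17  24  24  17  23  17  23  23  17  22  24  26  24  30  32  28  24  30  29  29  26  29  25  30  25  32  27  27  25  30  26  24
378  28  19  22  26  12  23  22  11  27  20  16  16  20  27  25  11  22  24  21  24  21  17  24  22  30  28  23  32  21  19  31  29  24  21  31  20  24  31  26  29
384  16  16  23  15  24  17  25  22  25  15  15  22  20  29  22  27  24  27  26  23  28  19  22  23  26  28  24  24  27  20  23  26  13  29  24  26  27  18  19  25
390  16  22  23  14  23  19  23  14  26  15  14  11  14  21  23  25  13  25  23  25  16  37  19  19  25  25  28  18  28  18  27  13  20  19  16  24  22  25  17  21
```

>>> {"method": "play_rows", "body": {"series": [[[-0.02,0.03,0.03,0,0,0,0.75],[-0.02,0.04,0.03,0,0,0,0.75],[-0.02,0.04,0.01,0,0,0,0.75],[0,0,0,0,0,0,0.75]]]}}

```text
time: 32.25
tool_pos: [0.6162, -0.0124, 0.2239]
tool_rot: [0.322, 0.848, 0.42, -0.021]
contact_force: [0.9, 1.0, -0.6]
gripper_width: 0.753
grasp_force: 0.0
```

Run:
```python
from plant import manip
import pickle,cv2,numpy as np
from h import *
from asc import asc
d=pickle.load(open('f0.pkl','rb'))
e={n:manip.grab_frame(n) for n in('side','scene','wrist')}
pickle.dump(e,open('f6.pkl','wb'))
s=manip.state();print(s['tool_pos'],s['time'])
for n,(x0,x1,y0,y1) in (('scene',(370,450,205,280)),('side',(335,410,235,310))):
    g=cv2.cvtColor(e[n]['frame'],cv2.COLOR_BGR2GRAY); m=np.zeros_like(g); m[y0:y1,x0:x1]=g[y0:y1,x0:x1]<66
    k,l,st,c=cv2.connectedComponentsWithStats(m)
    print(n,[(st[i].tolist(),c[i].round(1).tolist()) for i in range(1,k) if st[i,4]>6])
asc(e['scene']['frame'],370,450,205,275,1)
asc(e['side']['frame'],335,400,240,300,1)
asc(e['wrist']['frame'],120,520,60,340,5)
```

```text
[ 0.61634072 -0.01628335  0.22148004] 32.4
scene [([395, 216, 20, 9, 69], [402.5, 218.2]), ([445, 231, 5, 20, 78], [447.4, 241.2]), ([389, 235, 7, 6, 17], [391.6, 237.9])]
side [([375, 250, 4, 4, 11], [376.8, 251.5]), ([408, 279, 2, 12, 19], [408.6, 285.1])]
205                        ..                                   .ssssssss.........  
207                       ....                                    .                 
209                       .+.......................                                 
211                       .+++++++++++++++++++++++.                                 
213                       ..+++++++++++++++++++++..                                 
215                        .+++++++++++++++++++++..      ss                         
217                        .+++++++++++++++++++++..                                 
219                         ..+oo+..  .........                                     
221                          .+o####+.                                              
223                           ..+oooss                                      
[... 5913 characters left out ...]
sssssss..sss+oo.....
260 ssssss.s.......so##oo###o......sss....oss.ssssssssssssso##oooooossssss.ss+os....
270 sssss.s.ss...++##ooo####o.ss.ss....sss..ssss.sssssssssso###oooo#ossssss.ss+os.oo
280 ...sssss..++.+##oo######o.ssss.s..s.....sss..ssssssssss######ooo##osssss.s.+oooo
290 ssss..+++++######oo#####osssss..sss.....ss.s.sssooooosso#####ooo####ooos.ooo++oo
300 #o+++...###############os.sssssssssss.s...ssssoooooooooo###############oooooo###
310 #######################ssssssssssssss...s...ssooooooooooo#######################
320 ######################sssssssss.sssss..sssssssoooooooooooo######################
330 #####################osssssssssssssss.ssssssssooooooooooooo#####################
```

```bash
cat > fit3.py <<'E'
import fitp
from fitp import *
from pre import report
e6=pickle.load(open('f6.pkl','rb')); w=e6['wrist']; g=cv2.cvtColor(w['frame'],cv2.COLOR_BGR2GRAY)
m=np.zeros_like(g);m[110:180,240:330]=g[110:180,240:330]<50
k,l,st,c=cv2.connectedComponentsWithStats(m); bl=[(st[i].tolist(),c[i].round(1).tolist()) for i in range(1,k) if st[i,4]>20]; print(bl)
for r in range(196,236,3): print(r,' '.join('%3d'%v for v in g[r,276:324:2]))
bl.sort(key=lambda b:b[1][0])
def ctr(b): s=b[0]; return (s[0]+s[2]/2,s[1]+s[3]/2)
o=[(w,(0,25,73),ctr(bl[-1]),1),(w,(0,-25,73),ctr(bl[0]),1),(e6['scene'],(0,25,73),(402.8,221.5),.5),(e6['scene'],(0,-25,73),(391.5,237),.5),(e6['side'],(0,25,73),(377.5,251.5),.5)]
import sys
if len(sys.argv)>2: o.append((w,(7,0,0),(float(sys.argv[1]),float(sys.argv[2])),1))
def r3(q):
    R=Rot.from_rotvec(q[3:]); return np.concatenate([k*(proj(f,R.apply(np.array([X])*1e-3)+q[:3])[0]-z) for f,X,z,k in o])
x=least_squares(r3,pickle.load(open('pl2.pkl','rb')),loss='soft_l1').x
print(r3(x).round(1)); R=Rot.from_rotvec(x[3:]);h=lambda v:(H.inv().apply(v)).round(3)
print('pin',(H.inv().apply(x[:3]-[p[0],p[1],0])*1e3).round(1),'z',h(R.apply([0,0,1])),'y',h(R.apply([0,1,0])))
pickle.dump(x,open('pl3.pkl','wb')); report(x,(.04,-.03))
E
python3 fit3.py 298 212
```

```text
[([300, 126, 16, 31, 337], [306.6, 140.7]), ([263, 129, 17, 30, 361], [272.1, 143.3])]
196  87 100 154 149  92  98 112 106  94  89  80  89  99 125 109  69  72  71  75  72  73  79  76  77
199  89  88  90  89  78  93 103 108 101  90  81  96 115 128  99  69  71  72  71  76  80  77  78  76
202  87  86  88  88  86  86  96  93  77  67  63  76 120 109  78  70  69  71  72  74  74  78  79  73
205  78  69  74  87  85  90  91  96  95  95  96  89  83  98  95  76  71  72  70  74  73  74  80  80
208  67  71  66  69  86  89  81  61  59  81  95  96 107 102 116 104  69  75  73  70  74  74  80  79
211  70  68  68  69  90  92  57  49  47  52  91  97 101 117 121 118  72  70  69  75  77  77  77  80
214  66  67  73  74  76  94  83  56  47  56  96  93 116 124 126  97  73  73  74  72  74  76  76  78
217  75  67  70  72  76  88  95  93  95 101 100 100 104  88  86  70  70  74  73  75  76  76  80  78
220  85  68  67  70  75  78  92  94  97  97  90  93  97 101  87  76  69  69  76  80  97 108 122 129
223  87  77  69  70  76  91  94 107 121  75  72  87  94  93 100  90  86 120 147 149 149 146 143 143
226  80  83  
[... 155 characters left out ...]
 97  98  88  70  64  77  74  72
232 106 104 126 121 107 100  69  67  84  89  90  89  81  70  73  92  92  95  91 104 117 119  86  72
235 106  93 129 122 118 120  69  67  69  87  85  90  82  68  71  68  95  96 107 128 120 122  90  71
[ 0.5  0.  -0.   1.  -2.1 -0.5  0.3  0.6 -0.3 -0.3 -0.3 -1. ]
pin [-13.4  48.4  61. ] z [ 0.237  0.891 -0.387] y [0.511 0.224 0.83 ]
grip [ 0.66   -0.1013  0.032 ] tz [ 0.647 -0.647 -0.403] ty [0.557 0.04  0.83 ] tx [ 0.521  0.761 -0.387]
0.04 [ 0.0177 -0.0591 -0.1734] [-21.51 -19.53  19.04]
-0.03 [ 0.063  -0.1045 -0.2016] [-21.51 -19.53  19.04]
32.4 [ 0.61634072 -0.01628335  0.22148004] [ 0.15 -0.05  1.79 -0.67  1.28  0.96] [-0.8  0.2 -0.2] 0.7488068315689002 0.0
```

```bash
echo $(( ($(date +%s)-$(stat -c %Y pics/scene0.png))/60 )) min
python3 - <<'E'
from fitp import *
from plant import manip
x=pickle.load(open('pl3.pkl','rb'));R=Rot.from_rotvec(x[3:]);s=manip.state()
Y=R.apply([0,1,0]);Z=R.apply([0,0,1]);X=R.apply([1,0,0]); a=R.apply([0,.025,.073])+x[:3]
hy=H.apply([0,1,0]);u=H.apply([-.5,0,.866])
print('handle A',a.round(4),'X',X.round(2))
for sg in(1,-1):
    ty=sg*X; tz=-Y; RT=Rot.from_matrix(np.c_[np.cross(ty,tz),ty,tz])
    print('pick',sg,'tz',tz.round(3),*delta(s,a+.06*Y,RT),*delta(s,a-.02*Y,RT)[:1])
    for t in(1,-1): # insertion: pliers y = t*hy
        yv=t*hy; xv=np.cross(yv,u); RI=Rot.from_matrix(np.c_[np.cross(sg*xv,-yv),sg*xv,-yv])
        print('  ins',t,np.degrees((RI*RT.inv()).as_rotvec()).round(1),'from now',np.degrees((RI*Rot.from_quat(np.roll(s['tool_rot'],-1)).inv()).as_rotvec()).round(1))
E
```

```text
21 min
handle A [ 0.6728 -0.1018  0.0535] X [-0.65  0.65  0.4 ]
pick 1 tz [-0.557 -0.04  -0.83 ] [ 0.0899 -0.0831 -0.1182] [ -28.38  -53.96 -160.46] [ 0.0454 -0.0864 -0.1846]
  ins 1 [ 58.7 101.5  94.6] from now [-52.1  26.4 -24.4]
  ins -1 [ 82.2 -92.5  21.3] from now [ 108.1   56.6 -122.1]
pick -1 tz [-0.557 -0.04  -0.83 ] [ 0.0899 -0.0831 -0.1182] [ 31.42  46.04 -12.85] [ 0.0454 -0.0864 -0.1846]
  ins 1 [ 58.7 101.5  94.6] from now [ -16.1 -150.7  -83.1]
  ins -1 [ 82.2 -92.5  21.3] from now [ 88.6 -40.8  66. ]
```

>>> {"method": "play_rows", "body": {"series": [[[0.015,-0.012,0,4.49,6.58,-1.84,0.6],[0.015,-0.012,0,4.49,6.58,-1.84,0.6],[0.015,-0.012,0,4.49,6.58,-1.84,0.6],[0.015,-0.012,0,4.49,6.58,-1.84,0.6],[0.015,-0.012,-0.015,4.49,6.58,-1.84,0.6],[0.015,-0.012,-0.02,4.49,6.58,-1.84,0.6],[0,-0.011,-0.025,4.49,6.58,-1.84,0.6],[0,0,-0.025,0,0,0,0.6],[0,0,0,0,0,0,0.6],[0,0,0,0,0,0,0.6]]]}}

```text
time: 33.4
tool_pos: [0.7063, -0.0999, 0.1372]
tool_rot: [-0.105, 0.866, 0.405, -0.273]
contact_force: [0.4, -0.5, 0.8]
gripper_width: 0.597
grasp_force: 0.0
```

```bash
cat > pick.py <<'E'
from fitp import *
from plant import manip
x=pickle.load(open('pl3.pkl','rb'));R=Rot.from_rotvec(x[3:]);s=manip.state()
Y=R.apply([0,1,0]);X=R.apply([1,0,0]); a=R.apply([0,.025,.073])+x[:3]
RT=Rot.from_matrix(np.c_[np.cross(-X,-Y),-X,-Y])
print(*delta(s,a+.06*Y,RT),*delta(s,a-.02*Y,RT)[:1],s['time'],s['joint_pos'].round(2),s['contact_force'].round(1))
w=manip.grab_frame('wrist');g=cv2.cvtColor(w['frame'],cv2.COLOR_BGR2GRAY)
print('A',proj(w,[a,R.apply([0,.02,.056])+x[:3],R.apply([0,.025,.09])+x[:3]]).round(0).tolist())
m=np.zeros_like(g);m[60:300,180:460]=g[60:300,180:460]<52
k,l,st,c=cv2.connectedComponentsWithStats(m);print([(st[i].tolist(),c[i].round(0).tolist()) for i in range(1,k) if st[i,4]>60])
q=s['tool_rot'];Rn=Rot.from_quat([q[1],q[2],q[3],q[0]]);print('TCP',proj(w,[s['tool_pos'],s['tool_pos']+Rn.apply([0,0,.06])]).round(0).tolist())
E
python3 pick.py
python3 - <<'E'
from plant import manip
from asc import asc
asc(manip.grab_frame('wrist')['frame'],170,470,40,330,5)
E
```

```text
[-0.      0.0005 -0.0339] [ 0.03 -0.07  0.22] [-0.0446 -0.0027 -0.1002] 33.4 [-0.18  0.73  0.97 -0.16  2.02  0.48] [ 0.4 -0.5  0.8]
A [[336.0, 178.0], [336.0, 198.0], [336.0, 155.0]]
[([322, 146, 33, 49, 957], [337.0, 167.0]), ([186, 246, 74, 54, 1829], [232.0, 281.0]), ([379, 246, 73, 54, 1647], [405.0, 282.0])]
TCP [[318.0, 240.0], [318.0, 206.0]]
 40 sssssssssssssssssssssssssssssooooooooo+++++++.   ..+++..++++
 50 sssssssssssssssssssssssssooooooooooooo++++++++...++++++++++o
 60 ssssssssssssssssssssssoooooooooooooooo++++++++++++++++++++oo
 70 sss sssssssssssssssooooooooooooooooooooooooooo+++++++++++ooo
 80 ssssssssssssssssoooooooooooooooooooooooooooooooooooooooooooo
 90 ...sss ssssssoooooooooooooooooooooooooooooooooooo+oooooooooo
100  ..+..sssooooooooooooooooooooooooooooooooooooooooooooooooooo
110     .+++oooooooooooooooooooooooooooooooooooooooooooooooooooo
120   ....++++ooooooooooooooooooooooooooooooooooooooooooooooooss
130 .........++++ooooooooooooooooooooooooooooossooooooooos.sssss
140 ++++.......++++ooooooooooooooooooooooooossssssssssssssssssss
150 +++++++.....++ooooooooooooooo
[... 436 characters left out ...]
sssss s  sssssssss..ssss...              s  .sssss
230   sssssssss sss    s ssss  sssssss.......+++.....     ..ssss
240 osssssssssssssssss   s sss  ssoss.++++.++++oo+....     .ssss
250 ooo.sssss .ssooo#o....s  ssssssss+++++++++ooooo.+..    ..sss
260 oo+ossss +##ooo##+...+.sss ssssso+++++++..ooooooo+.     ..ss
270 ooooossso##ooo####   .+.   ssso.+..++.....ooooooooo.     .s 
280 ooooooo###ooo#####+.   ...ssssoo+.........oooooooooo+..s ..s
290 ssoo#######oo####+++.   .+..ssss.....++...+ooooooooooooo.   
300 ooo##############++.     .ssssss+......+...o#oo#########ooos
310 ################+..sssssssssssss........+..+################
320 ################ossssssssssssss..........+..o###############
```

>>> {"method": "play_rows", "body": {"series": [[[0,0,-0.02,0,0,0,0.6],[-0.005,0,-0.022,0,0,0,0.6],[-0.015,-0.001,-0.022,0,0,0,0.6],[-0.014,-0.001,-0.02,0,0,0,0.6],[-0.0106,-0.0007,-0.0162,0,0,0,0.6],[0,0,0,0,0,0,0.6],[0,0,0,0,0,0,0.4],[0,0,0,0,0,0,0.1],[0,0,0,0,0,0,0.1],[0,0,0,0,0,0,0.1]]]}}

```text
time: 34.5
tool_pos: [0.6637, -0.1018, 0.0396]
tool_rot: [-0.103, 0.867, 0.406, -0.271]
contact_force: [-0.1, -0.9, 0.6]
gripper_width: 0.101
grasp_force: 0.0
```

>>> {"method": "play_rows", "body": {"series": [[[0,0,0,0,0,0,0.4],[0,0,0,0,0,0,0.6],[0,0,0,0,0,0,0.6],[-0.005,0,-0.0075,0,0,0,0.6],[-0.005,-0.0007,-0.0075,0,0,0,0.6],[0,0,0,0,0,0,0.6],[0,0,0,0,0,0,0.3],[0,0,0,0,0,0,0.1],[0,0,0,0,0,0,0.1],[0,0,0,0,0,0,0.1]]]}}

```text
time: 35.5
tool_pos: [0.653, -0.1025, 0.0238]
tool_rot: [-0.104, 0.867, 0.406, -0.271]
contact_force: [0.2, 0.6, 0.1]
gripper_width: 0.198
grasp_force: 58.5
```

```bash
python3 pick.py
python3 - <<'E'
from plant import manip
from asc import asc
asc(manip.grab_frame('wrist')['frame'],200,440,100,340,4)
E
```

```text
[0.0533 0.0031 0.0795] [0.06 0.18 0.13] [ 0.0087 -0.0001  0.0131] 35.5 [-0.2   0.7   1.19 -0.15  1.81  0.5 ] [0.2 0.6 0.1]
A [[319.0, 274.0], [319.0, 304.0], [319.0, 234.0]]
[([234, 199, 169, 101, 6569], [317.0, 265.0]), ([180, 290, 41, 10, 316], [202.0, 295.0])]
TCP [[318.0, 240.0], [318.0, 206.0]]
100 ssssssssssssssssssssssssssssssssssssssssssssssssssssssssssss
108 ssssssssssssssssssssssssssssssssssssssssssssssssss.sssss.ss.
116 ssssssssssssssssssssssssssssssssssssssssssssssssssssssssssss
124 ssssssssssssssssssssssssssssssssssssssssssssssssssssssssssss
132 ssssssssssssssssssssssssssssssssssssssssssssssssssssssssssss
140 ssssssssssssssssssssssssssssssssssssssssssssssssssssssssssss
148 ssssssssssssssssssssssssssssssssssssssssssssssssssssssssssss
156 ssssssssssssssssssssssssssssssssssssssssssssssssssssssssssss
164 ssssssssssssssssssssssssssssssssssssssssssssssssssssssssssss
172 ssssssssssssssssssssssssssssssssssssssssssssssssssssssssssss
180 ssssssssssssssssssssssssssssssssssssssssssssssssssssssssssss
188 ssssssssssssssssssssssssssssssssssssssssssssssssssssssssssss
196 sssssssssssssss
[... 450 characters left out ...]
sssssssoooooo###########o#ooooooosssssssssssssssss
260 ssssssssssssssss###oooo#############oooooooossssssssssssssss
268 sssssssssssssss####oooo##############oooooooosssssssssssssss
276 sssssssssssssso####ooo###########oo##oooooooosssssssssssssss
284 sssssssssssso########oo##########oo##oo##ooooooossssssssssss
292 #####sssssso############o#######o++#########ooooossss.oooooo
300 ########################oss.oooo+.+o##########oooooooooooooo
308 ########################ssssoooo...o#############ooooooooooo
316 ########################ssssssso...+################oooooooo
324 #######################oss sssss..++#################ooooooo
332 ######################oosssssss..+++oo################oooooo
```

>>> {"method": "play_rows", "body": {"series": [[[0,0,0.015,0,0,0,0.1],[0,0,0.03,0,0,0,0.1],[0,0,0.04,0,0,0,0.1],[-0.005,0,0.04,0,0,0,0.1],[-0.01,0,0.04,0,0,0,0.1],[-0.01,0,0.04,0,0,0,0.1],[-0.01,-0.005,0.04,5.48,-6.17,1.42,0.1],[-0.01,-0.01,0.03,5.48,-6.17,1.42,0.1],[-0.01,-0.01,0.02,5.48,-6.17,1.42,0.1],[-0.01,-0.01,0,5.48,-6.17,1.42,0.1]]]}}

```text
time: 36.6
tool_pos: [0.5886, -0.1379, 0.326]
tool_rot: [-0.159, 0.848, 0.506, 0.001]
contact_force: [-0.2, 0.2, -0.8]
gripper_width: 0.2
grasp_force: 58.6
```

>>> {"method": "play_rows", "body": {"series": [[[0,-0.01,0,5.48,-6.17,1.42,0.1],[0,-0.01,0,5.48,-6.17,1.42,0.1],[0,-0.01,0,5.48,-6.17,1.42,0.1],[0,-0.01,0,5.48,-6.17,1.42,0.1],[0,-0.01,0,5.48,-6.17,1.42,0.1],[0,0,0,5.48,-6.17,1.42,0.1],[0,0,0,5.48,-6.17,1.42,0.1],[0,0,0,0,0,0,0.1]]]}}

```text
time: 37.4
tool_pos: [0.5856, -0.1883, 0.3148]
tool_rot: [-0.235, 0.648, 0.568, 0.449]
contact_force: [-0.6, 0.1, -2.2]
gripper_width: 0.197
grasp_force: 58.8
```

```bash
cat > st.py <<'E'
from fitp import *
from plant import manip
s=manip.state();q=s['tool_rot'];R=Rot.from_quat([q[1],q[2],q[3],q[0]])
print(s['time'],s['tool_pos'].round(4),'tz',R.apply([0,0,1]).round(2),'ty',R.apply([0,1,0]).round(2),s['joint_pos'].round(2),s['grasp_force'].round(1),s['gripper_width'].round(3),s['contact_force'].round(1))
hy=H.apply([0,1,0]);u=H.apply([-.5,0,.866]);yv=-hy;xv=np.cross(yv,u);RI=Rot.from_matrix(np.c_[np.cross(-xv,-yv),-xv,-yv])
print('tz goal',hy.round(2),'rot left',np.degrees((RI*R.inv()).as_rotvec()).round(1))
E
python3 st.py
```

```text
Traceback (most recent call last):
  File "st.py", line 4, in <module>
    print(s['time'],s['tool_pos'].round(4),'tz',R.apply([0,0,1]).round(2),'ty',R.apply([0,1,0]).round(2),s['joint_pos'].round(2),s['grasp_force'].round(1),s['gripper_width'].round(3),s['contact_force'].round(1))
                                                                                                                                 ^^^^^^^^^^^^^^^^^^^^^^
AttributeError: 'float' object has no attribute 'round'
```

Pliers held firmly (58 N) and lifted. I check how much rotation is left.

```bash
sed -i "s/s\['grasp_force'\].round(1)/s['grasp_force']/;s/s\['gripper_width'\].round(3)/s['gripper_width']/" st.py; python3 st.py
```

```text
37.4 [ 0.5856 -0.1883  0.3148] tz [ 0.32  0.81 -0.49] ty [ 0.95 -0.24  0.21] [-0.84  0.16  1.58  0.96  1.88 -0.63] 58.76420795917511 0.19739119514630912 [-0.6  0.1 -2.2]
tz goal [0.33 0.94 0.  ] rot left [ 21.5 -25.1   5.8]
```

>>> {"method": "play_rows", "body": {"series": [[[0,0,0,5.4,-6.3,1.45,0.1],[0,0,0,5.4,-6.3,1.45,0.1],[0,0,0,5.4,-6.3,1.45,0.1],[0,0,0,5.4,-6.3,1.45,0.1],[0,0,0,0,0,0,0.1],[0,0,0,0,0,0,0.1]]]}}

```text
time: 38.0
tool_pos: [0.588, -0.1869, 0.319]
tool_rot: [-0.242, 0.451, 0.546, 0.663]
contact_force: [-0.4, 0.2, 0.5]
gripper_width: 0.197
grasp_force: 58.7
```

```bash
python3 st.py
cat > rig.py <<'E'
from fitp import *
from plant import manip
x=pickle.load(open('pl3.pkl','rb'))
T0=Rot.from_quat([.867,.406,-.271,-.104]);t0=np.array([.653,-.1025,.0238])
Rrel=T0.inv()*Rot.from_rotvec(x[3:]); trel=T0.inv().apply(x[:3]-t0)
E
python3 - <<'E'
from rig import *
s=manip.state();q=s['tool_rot'];R=Rot.from_quat([q[1],q[2],q[3],q[0]])
Rp=R*Rrel; tp=R.apply(trel)+s['tool_pos']
print('rel',trel.round(4),'pin',tp.round(4),'Z',Rp.apply([0,0,1]).round(3),'Y',Rp.apply([0,1,0]).round(3),'u',H.apply([-.5,0,.866]).round(3),'-hy',H.apply([0,-1,0]).round(3))
K=np.array([(0,0,0),(0,-25,73),(0,-22,56),(0,-25,90),(0,25,90),(0,20,-63),(0,-20,-63)])*1e-3
f={n:manip.grab_frame(n) for n in('scene','side','wrist')}; pickle.dump((f,s),open('f7.pkl','wb'))
from asc import asc
for n in f:
    c=proj(f[n],Rp.apply(K)+tp).round(0); print(n,'pin,B73,B56,B90,A90,tip+,tip-',c.tolist())
    lo=c.min(0).astype(int)-12;hi=c.max(0).astype(int)+12
    if n!='wrist': asc(f[n]['frame'],max(lo[0],0),hi[0],max(lo[1],0),hi[1],1); print('x0',lo[0])
E
```

```text
38.0 [ 0.588  -0.1869  0.319 ] tz [ 0.33  0.94 -0.  ] ty [ 0.81 -0.29  0.51] [-0.88  0.35  1.61  1.35  2.07 -0.98] 58.70996117591858 0.19695481954674723 [-0.4  0.2  0.5]
tz goal [0.33 0.94 0.  ] rot left [0.3 0.3 0. ]
rel [-0.0736  0.0006 -0.0109] pin [ 0.6199 -0.21    0.2559] Z [-0.477  0.175  0.861] Y [-0.333 -0.943  0.007] u [-0.471  0.167  0.866] -hy [-0.334 -0.943  0.   ]
scene pin,B73,B56,B90,A90,tip+,tip- [[431.0, 178.0], [413.0, 153.0], [416.0, 158.0], [410.0, 148.0], [425.0, 158.0], [446.0, 199.0], [434.0, 190.0]]
136 ................++..++... ssssssssssssssssssssssssssssssssss
138 ..+++..........++++++++.   sssssssssssssssssssssssssssssssss
140 .....+..++++.+++++++++++.... ssssssssssssssssss  sssssssssss
142 .........+++++++++..+++++++. sssssssssssss     ssss   ssssss
144 ...........++++++++ssssssssssssssssssss             s       
146 ...............ssssssssssssssssssssssss......               
148 .................sssssssssssssssssssss ...........          
150 .....................  sssssssssssssss.................     
152 ......................... ssssssssssss.........
[... 3532 characters left out ...]
ooooooooooooo.  ssssss
247 ooooooooo+..+oooooooooooo++++ooooooooooooooo. sssssss
249 ooooooooo+.ooooooooooooooooooooooooooooooooo. sssssss
251 ooooooooo+ooo++o++ooooooooooooooooooooooooo+.ssssssss
253 +++++oooooooooooooooooooooooooooooooooooooo+  sss sss
255 ........++oooooooooooooooooooooooooooooooooo. sssssss
257 ...........+++oooooooooooooooooooooooooooooo+.sssssss
259 ..............++ooooooooooooooooooooooooooooo.sssssss
261 .................++oooooooooooooooooooooooooo+.ssssss
263 ....................++oooooooooooooooooooooooo. s    
x0 358
wrist pin,B73,B56,B90,A90,tip+,tip- [[316.0, 380.0], [316.0, 234.0], [316.0, 265.0], [316.0, 204.0], [316.0, 239.0], [315.0, 508.0], [316.0, 439.0]]
```

Run:
```python
from rig import *
f,s=pickle.load(open('f7.pkl','rb'));g=cv2.cvtColor(f['wrist']['frame'],cv2.COLOR_BGR2GRAY)
print('    '+' '.join('%3d'%c for c in range(256,384,3)))
for r in range(190,400,7): print(r,' '.join('%3d'%v for v in g[r,256:384:3]))
q=s['tool_rot'];R=Rot.from_quat([q[1],q[2],q[3],q[0]]);w=f['wrist']
for X in((0,0,0),(-.0736,0,-.011),(-.0736,.007,-.011),(-.0736,-.007,-.011),(-.09,0,-.011)): print(X,proj(w,[s['tool_pos']+R.apply(X)]).round(1))
Rp=R*Rrel; tp=R.apply(trel)+s['tool_pos']
sd=np.array([-.014,0,.079]); uu=np.array([-.5,0,.866]);vv=np.array([.866,0,.5])
for k,v in((.12,.005),(.0,.005)):
    tgt=H.apply(sd+k*uu+v*vv)+[p[0],p[1],0]; print(k,'move',(tgt-tp).round(4))
```

```text
256 259 262 265 268 271 274 277 280 283 286 289 292 295 298 301 304 307 310 313 316 319 322 325 328 331 334 337 340 343 346 349 352 355 358 361 364 367 370 373 376 379 382
190  93 152 115 109 109 107 110 107 107 106 107 110 109 109 109 106 108 111 109 112 113 111 113 111 111 112 110 108 109 110 111 112 112 112 111 113 112 115 110 112 118 124 119
197  98 153 109 108 106 108 108 108 107 109 111 106 108 109 106 107 106 114 113 114 111 114 112 111 113 111 112 109 114 112 111 111 112 114 111 113 113 114 111 111 113 113 114
204 103 178 114 107 108 106 110 107 109 108 107 108 108 108 108 108  66  41  46  50  52  49  55  53  69 112 111 112 110 111 109 112 113 111 112 108 112 113 115 110 112 114 113
211 101 181 226 227 220 202 124 110 106 106 109 109 107 111 112 112  37  38  42  39  39  43  44  39  49 112 110 114 113 110 111 113 114 111 111 112 111 109 114 111 109 114 110
218  81 122 224 226 223 221 225 226 225 223 221 174 109 110  62  39  33  39  31  31  38  41  42  44  58 111 111 111 112 109 112 111 111 108 110 110 109 112 113 112 112 109 113
225  78 177 215 225 226 224 221 223 225 226 224 
[... 3903 characters left out ...]
  61  58  59  58  59  60  57  43  45  44  41  42  44  42  44  42  47  61  55  60  57  58  59  57
386  55  55  53  53  58  57  56  43  59  58  57  57  54  60  57  60  58  61  63  55  58  58  59  59  58  57  59  45  41  46  39  44  44  45  44  39  59  56  57  56  59  55  56
393  59  53  60  56  56  56  48  47  56  56  55  56  60  56  59  58  55  58  62  59  57  59  57  60  60  56  58  57  49  40  46  42  41  37  45  36  52  54  54  58  58  58  59
(0, 0, 0) [[315.2 242.9]]
(-0.0736, 0, -0.011) [[314.6 379.7]]
(-0.0736, 0.007, -0.011) [[327.8 379.7]]
(-0.0736, -0.007, -0.011) [[301.5 379.6]]
(-0.09, 0, -0.011) [[314.5 404.6]]
0.12 move [-0.0682  0.0248 -0.0705]
0.0 move [-0.0116  0.0047 -0.1744]
```

>>> {"method": "play_rows", "body": {"series": [[[-0.017,0.006,-0.01,-1,-2.83,0,0.1],[-0.017,0.006,-0.02,-1,-2.83,0,0.1],[-0.017,0.006,-0.02,0,0,0,0.1],[-0.017,0.0068,-0.0205,0,0,0,0.1],[0,0,0,0,0,0,0.1],[0,0,0,0,0,0,0.1]]]}}

```text
time: 38.75
tool_pos: [0.5203, -0.1631, 0.2496]
tool_rot: [-0.205, 0.421, 0.569, 0.677]
contact_force: [-0.3, -0.1, -0.9]
gripper_width: 0.2
grasp_force: 58.7
```

```bash
cat > ins2.py <<'E'
from rig import *
s=manip.state();q=s['tool_rot'];R=Rot.from_quat([q[1],q[2],q[3],q[0]])
C=Rot.from_rotvec(np.radians(6)*H.apply([0,1,0])) # undo correction -> aligned model orientation
Ra=C*R; tp=Ra.apply(trel)+s['tool_pos']; Rp=Ra*Rrel
if __name__=='__main__':
    L=H.inv().apply(tp-[p[0],p[1],0])-[-.014,0,.079]
    print('pin rel seat: u,v,y mm',1e3*np.array([L@[-.5,0,.866],L@[.866,0,.5],L[1]]).round(4),'Z',H.inv().apply(Rp.apply([0,0,1])).round(3),s['time'],s['joint_pos'].round(2),s['contact_force'].round(1),s['grasp_force'])
    f={n:manip.grab_frame(n) for n in('side','scene')}
    K=np.array([(0,0,0),(0,-22,56),(0,-25,90),(0,25,90),(0,25,-40),(0,-25,-40),(0,20,-63),(0,-20,-63)])*1e-3
    import sys
    from asc import asc
    for n in f:
        c=proj(f[n],Rp.apply(K)+tp).round(0); print(n,'pin,B56,B90,A90,j+40,j-40,tip+,tip-',c.tolist())
        lo=c.min(0).astype(int)-10;hi=c.max(0).astype(int)+14; print('x0',lo[0]); asc(f[n]['frame'],lo[0],hi[0],lo[1],hi[1],1)
E
python3 ins2.py
```

```text
pin rel seat: u,v,y mm [120.5   6.4  -0.7] Z [-0.512  0.004  0.859] 38.75 [-0.94  0.32  1.79  1.24  2.08 -1.26] [-0.3 -0.1 -0.9] 58.66430811599287
side pin,B56,B90,A90,j+40,j-40,tip+,tip- [[357.0, 253.0], [346.0, 235.0], [339.0, 226.0], [341.0, 241.0], [365.0, 269.0], [363.0, 254.0], [369.0, 272.0], [367.0, 260.0]]
x0 329
216                     sssssss                sss        
218                      sssss                   ss       
220          s              s  ss                 ss      
222          s              sssssss    s         s ssss   
224  ss        .             sssssss                 sss  
226 ssss   ..++++..            ssssss    s            ssss
228 ssssss .+++++++.             sssss                sss 
230 ssssss  .+++++++.             sssss                  s
232 ssssss    .++++++.            sssssss                 
234 ssssssss    .+++.              sssssssss              
236 s ssssss     .oossss      s      sssssss              
238  ssssssss .++++ossso+.             sssssss            
240   sssssss ++++++ossooo+.           s  sssss           
242      
[... 3178 characters left out ...]
+++++++++++++++++++...........
226 +++++++++++++++++++++++++++++++++++++++++++++++++++++.........
228 ++++++++++++++++++++++++++++++++++++++++++++++++++++++++......
230 +++++++++++++++++++++++++++++++++++++++++++++++++++++++++++...
232 ++++++++++++++++++++++++++++++++++++++++++++++++++++++++++++++
234 ++++++++++++++++++++++++++++++++++++++++++++++++++++++++++++++
236 ++++++++++++++++++++++++++++++++++++++++++++++++++++++++++++++
238 ++++++++++++++++++++++++++++++++++++++++++++++++++++++++++++++
240 s .+++++++++++++++++++++++++++++++++++++++++++++++++++++++++++
242 sss ..+++++++++++++++++++++++++++++++++++++++++++++++++++++++.
244 ssssss .+++++++++++++++++++++++++++++++++++++++++++++++++++++.
```

>>> {"method": "play_rows", "body": {"series": [[[0.0038,-0.0013,-0.0069,0,0,0,0.1],[0.0038,-0.0013,-0.0069,0,0,0,0.1],[0.0038,-0.0013,-0.0069,0,0,0,0.1],[0.0038,-0.0013,-0.0069,0,0,0,0.1],[0.0038,-0.0013,-0.0069,0,0,0,0.1],[0,0,0,0,0,0,0.1]]]}}

```text
time: 39.45
tool_pos: [0.5391, -0.1691, 0.2122]
tool_rot: [-0.206, 0.421, 0.567, 0.677]
contact_force: [0.8, -0.1, -1.7]
gripper_width: 0.199
grasp_force: 58.9
```

>>> {"method": "play_rows", "body": {"series": [[[0.0038,-0.0013,-0.0069,0,0,0,0.1],[0.0038,-0.0013,-0.0069,0,0,0,0.1],[0.0019,-0.0007,-0.0035,0,0,0,0.1],[0,0,0,0,0,0,0.1]]]}}

```text
time: 39.85
tool_pos: [0.5483, -0.1723, 0.1955]
tool_rot: [-0.206, 0.421, 0.567, 0.677]
contact_force: [-0.1, -0.4, -1.2]
gripper_width: 0.2
grasp_force: 58.9
```

>>> {"method": "play_rows", "body": {"series": [[[0.0019,-0.0007,-0.0035,0,0,0,0.1],[0.0019,-0.0007,-0.0035,0,0,0,0.1],[0.0019,-0.0007,-0.0035,0,0,0,0.1],[0,0,0,0,0,0,0.1]]]}}

```text
time: 40.25
tool_pos: [0.5539, -0.1745, 0.1852]
tool_rot: [-0.206, 0.421, 0.568, 0.677]
contact_force: [-0.2, -0.3, -0.4]
gripper_width: 0.198
grasp_force: 58.9
```

>>> {"method": "play_rows", "body": {"series": [[[0.0019,-0.0007,-0.0035,0,0,0,0.1],[0.0019,-0.0007,-0.0035,0,0,0,0.1],[0.0019,-0.0007,-0.0035,0,0,0,0.1],[0,0,0,0,0,0,0.1]]]}}

```text
time: 40.65
tool_pos: [0.5597, -0.1766, 0.1747]
tool_rot: [-0.206, 0.421, 0.568, 0.677]
contact_force: [1.0, -0.5, -0.4]
gripper_width: 0.2
grasp_force: 58.9
```

>>> {"method": "play_rows", "body": {"series": [[[0.0019,-0.0007,-0.0035,0,0,0,0.1],[0.0019,-0.0007,-0.0035,0,0,0,0.1],[0.0019,-0.0007,-0.0035,0,0,0,0.1],[0,0,0,0,0,0,0.1]]]}}

```text
time: 41.05
tool_pos: [0.5654, -0.1787, 0.1642]
tool_rot: [-0.206, 0.421, 0.568, 0.677]
contact_force: [0.2, 0.1, -1.3]
gripper_width: 0.196
grasp_force: 58.9
```

>>> {"method": "play_rows", "body": {"series": [[[0.0019,-0.0007,-0.0035,0,0,0,0.1],[0.0019,-0.0007,-0.0035,0,0,0,0.1],[0.0019,-0.0007,-0.0035,0,0,0,0.1],[0,0,0,0,0,0,0.1]]]}}

```text
time: 41.45
tool_pos: [0.5711, -0.1808, 0.1537]
tool_rot: [-0.206, 0.421, 0.568, 0.677]
contact_force: [0.4, 0.2, -0.9]
gripper_width: 0.199
grasp_force: 58.9
```

>>> {"method": "play_rows", "body": {"series": [[[0.0019,-0.0007,-0.0035,0,0,0,0.1],[0.0014,-0.0005,-0.0026,0,0,0,0.1],[0,0,0,0,0,0,0.1]]]}}

```text
time: 41.75
tool_pos: [0.5743, -0.1819, 0.1477]
tool_rot: [-0.206, 0.421, 0.568, 0.677]
contact_force: [0.7, -0.4, -1.2]
gripper_width: 0.197
grasp_force: 58.9
```

```bash
python3 ins2.py | head -2
```

```text
pin rel seat: u,v,y mm [ 3.6  4.9 -0.3] Z [-0.509  0.003  0.86 ] 41.75 [-0.89  0.58  1.64  1.22  2.   -1.37] [ 0.7 -0.4 -1.2] 58.85410666465759
side pin,B56,B90,A90,j+40,j-40,tip+,tip- [[375.0, 277.0], [365.0, 260.0], [359.0, 252.0], [362.0, 267.0], [383.0, 291.0], [380.0, 277.0], [386.0, 294.0], [383.0, 282.0]]
```

>>> {"method": "play_rows", "body": {"series": [[[0.0009,-0.0003,-0.0017,0,0,0,0.1],[0.0009,-0.0003,-0.0017,0,0,0,0.1],[0,0,0,0,0,0,0.1]]]}}

```text
time: 42.15
tool_pos: [0.5761, -0.1826, 0.1445]
tool_rot: [-0.206, 0.421, 0.568, 0.677]
contact_force: [-0.8, 0.5, -1.1]
gripper_width: 0.195
grasp_force: 58.9
```

>>> {"method": "play_rows", "body": {"series": [[[0.0009,-0.0003,-0.0017,0,0,0,0.1],[0.0009,-0.0003,-0.0017,0,0,0,0.1],[0,0,0,0,0,0,0.1]]]}}

```text
time: 42.45
tool_pos: [0.5768, -0.1837, 0.1442]
tool_rot: [-0.207, 0.418, 0.568, 0.678]
contact_force: [-7.5, -1.7, 9.3]
gripper_width: 0.197
grasp_force: 58.9
```

>>> {"method": "play_rows", "body": {"series": [[[-0.002,0.0007,-0.0012,0,0,0,0.1],[0,0,0,0,0,0,0.25],[0,0,0,0,0,0,0.35],[0,0,0,0,0,0,0.45],[0,0,0,0,0,0,0.6],[0,0,0,0,0,0,0.6],[0,0,0,0,0,0,0.6]]]}}

```text
time: 43.15
tool_pos: [0.5759, -0.1824, 0.14]
tool_rot: [-0.206, 0.421, 0.568, 0.677]
contact_force: [-0.2, 0.1, 0.6]
gripper_width: 0.597
grasp_force: 0.0
```

>>> {"method": "play_rows", "body": {"series": [[[-0.0033,-0.0094,0,0,0,0,0.6],[-0.0067,-0.0189,0,0,0,0,0.6],[-0.01,-0.0283,0,0,0,0,0.6],[-0.01,-0.0283,0,0,0,0,0.6],[-0.01,-0.0283,0.01,0,0,0,0.6],[-0.01,-0.0283,0.02,0,0,0,0.6],[-0.01,-0.02,0.03,0,0,0,0.6],[0,0,0.04,0,0,0,0.6],[0,0,0,0,0,0,0.6]]]}}

```text
time: 44.05
tool_pos: [0.5156, -0.3481, 0.246]
tool_rot: [-0.201, 0.42, 0.571, 0.676]
contact_force: [0.1, -0.1, 0.6]
gripper_width: 0.598
grasp_force: 0.0
```

Run:
```python
from fitp import *
from plant import manip
s=manip.state();print(s['time'],s['tool_pos'],s['contact_force'])
d=pickle.load(open('f0.pkl','rb'));e={n:manip.grab_frame(n) for n in('side','scene')};pickle.dump(e,open('f8.pkl','wb'))
for n,(x0,x1,y0,y1) in (('scene',(390,440,208,270)),('side',(348,395,245,300))):
    A=d[n]['frame'][y0:y1,x0:x1];B=e[n]['frame'][y0:y1,x0:x1]
    df=np.abs(A.astype(int)-B).max(2)
    print(n,'changed px',(df>40).sum(),'mean',df.mean().round(1))
    for nm,I in(('f0',A),('now',B)):
        g=cv2.cvtColor(I,cv2.COLOR_BGR2GRAY);k,l,st,c=cv2.connectedComponentsWithStats((g<66).astype(np.uint8));print(nm,[((st[i,:2]+[x0,y0]).tolist(),st[i,2:].tolist(),(c[i]+[x0,y0]).round(1).tolist()) for i in range(1,k) if st[i,4]>6])
    for r in range(0,y1-y0,2): print('%3d '%(y0+r)+''.join('X' if v>60 else('x' if v>35 else '.') for v in df[r]))
```

```text
44.05 [ 0.51561424 -0.34812939  0.24604075] [ 0.09074416 -0.11438985  0.62895697]
scene changed px 2228 mean 73.2
f0 [([394, 215], [21, 12, 104], [403.1, 218.9]), ([410, 227], [11, 14, 78], [414.5, 232.4]), ([411, 243], [10, 9, 22], [415.8, 247.7])]
now [([390, 208], [50, 62, 1892], [414.2, 239.4])]
208 XXXxxXXXXXXXXXXXXXXXXXXXXXXXXXXXXXXXXXXXXXXXXXXXXX
210 XXX..xXXxxxxxxxxxxx......xXXXXXXXXXXXXXXXXXXXXXXXX
212 XXX.......................XXXXXXXXXXXXXXXXXXXXXXXX
214 XXXX......................XXXXXXXXXXXXXXXXXXXXXXXX
216 XXXX.......x..........xxx.XXXXXXXXXXXXXXXXXXXXXXXX
218 XXXXx...xxxxxXxx........xxXXXXXXXXXXXXXXXXXXXXXXXX
220 XXXXXXXXx.XxXXxxXXXXXXXXXXXXXXXXXXXXXXXXXXXXXXXXXX
222 XXXXXXXXxxXXXxXx.XXXXXXXXXXXXXXXXXXXXXXXXXXXXXXXXX
224 XXXXXXXXXXXx.XXx.XXXXXXXXXXXXXXXXXXXXXXXXXXXXXXXXX
226 XXXXXXXXXXXXX...XXXXXX..XXXXXXXXXXXXXXXXXXXXXXXXXX
228 XXXXXXXXXXXXXXXxXXXx.xxxx..xXXXXXXXXXXXXXXXxxXXXXX
230 XXXXXXXXXXXXXXXXxxXx.xxxxxxx.XXXXXXXXXXXXXXXXXXXXX
232 XXXXXXXXXXXXXXXXXxxx.xxxxxxx...xXXXXXXXXXXXXXXXXXX
234 XXXXXXXXXXXXXXXXXXXXx.xxxxxx.....xXXXXXXXXXXXXXXXX
236 XXXXXXXXXXXXXXXXXXXxxxx..
[... 1867 characters left out ...]
........................
275 ...............................................
277 ...............................................
279 ...............................................
281 ...............................................
283 ...............................................
285 ...............................................
287 ...............................................
289 ...............................................
291 ...............................................
293 ...............................................
295 ........................................XXXXx..
297 ........................................xXXxxXX
299 .........................................XXXXXX
```

The side view now matches the starting picture: the handles are within 0.2 px of where they began, so the pliers are fully seated. I check the bystanders and hand in.

Run:
```python
import pickle,numpy as np
from plant import manip
d=pickle.load(open('f0.pkl','rb'))['side']['frame'].astype(int);e=pickle.load(open('f8.pkl','rb'))['side']['frame'].astype(int)
for n,(x0,x1,y0,y1) in dict(block=(380,408,230,250),jar=(405,430,268,296),tape=(335,368,175,200),stand=(288,330,188,232)).items(): print(n,(np.abs(d-e).max(2)[y0:y1,x0:x1]>40).sum())
print(manip.job_done())
```

```text
block 0
jar 0
tape 0
stand 0
the job is handed in; nothing more can be done
None
```

The stud was pressed shut with the pliers, which are back in the holder jaws down, seated and released; ink jar, tape roll and block show no movement. I handed it in at about 44 s, after one failed insertion dropped the pliers beside the holder and I had to re-pick them, and I viewed 11 pictures against the limit of 10.

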